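Show the camera the seal under a soft pot with an inspection mirror

TASK

The little pot on the drying rack is still too soft to touch, so show its maker's seal to the small camera with the inspection mirror: take the mirror from its rest and slide its head in under the rack without touching the pot or bumping the rack or the camera. Bring the glass straight below the seal under the pot's foot and level with the camera's lens, leaning halfway between facing up and facing the lens, so that the camera sees the seal in the middle of the mirror. Finish still holding the mirror steady there in mid-air, and leave the jar, the ring cutter and the clay lump where they are.

Things in the scene. Friction and masses are not known exactly. Their poses are not given: they have to be found in the camera images.
- mirror: inspection mirror, 266 mm long, 90 g, rigid. Origin: centre of the glass surface; z out of the glass, x from handle to head. Black-framed head 66 (x) x 62 (y) x 6 mm, glass 60 x 56; 6 mm steel neck; wooden handle 16 wide (y) x 14 thick (z), x = -87 to -229 mm, centreline z = -4 mm. Starts level in its rest, glass up, handle centreline 41 mm above the table
- grip (a point): on the mirror's handle centreline, (-150, 0, -4) mm in the mirror's frame: a good place to grip, 49 mm or more clear of the rest's uprights either way; frame as the mirror's
- rest: fixed wooden tool rest carrying the mirror, notches open upwards. Origin on the table under its middle; x points to the mirror's head. Base 172 (x) x 60 x 12 mm; uprights 12 mm thick, 56 mm wide, at x = +70 (51 mm high, under the neck) and -70 mm (47 mm high, under the handle); between them the handle is free. The mirror's origin is at x = +135 mm
- rack: fixed slatted wooden rack, 120 (x) x 170 (y) mm, 172 mm high. Round 16 mm legs at x = +-50, y = +-72; rails along y at x = +-50, undersides 140 mm high; slats along x, undersides 160 mm high, 40 mm gap along the middle under the pot. Open on all sides below 140 mm. Origin on the table under its centre; -x is the end towards the robot, +y the camera's side
- pot: soft clay pinch pot, 72 mm wide, 47 mm high, foot 55 mm across, loose on the rack's two middle slats over the gap, 15 mm or less from the middle of the rack. Origin: centre of the underside of the foot. Must not be touched
- mark (a point): centre of the maker's seal (22 mm ring with a small sign) on the underside of the pot's foot, 172 mm above the table, facing straight down through the gap
- camera: fixed stand of the small camera: round foot 76 mm across and a post 178 mm high, 58 mm behind the lens. Origin on the table directly below the lens; the camera looks along -x, level
- lens (a point): centre of the front of the camera's lens (barrel 38 mm across on a black body 64 mm wide, 44 mm high), 75 to 105 mm above the table, 0.20 to 0.25 m from the seal in plan, on the rack's +y side. It looks level to the space under the rack and sees 35 degrees to either side. z points up
- slip_jar: white jar, 72 mm wide, 75 mm high, standing; bystander; origin under its centre
- ring_cutter: round tin clay cutter, a ring 62 mm wide, 30 mm high, standing; bystander; origin under its centre
- lump: lump of brown clay, 60 by 70 by 30 mm; bystander; origin under its centre
Not all that is in view belongs to the job. Leave any purple look-alike of the camera alone.

How it is judged:
On the way:
1. the mirror is lifted out of its rest in the fingers (contact force between mirror and rest below 0.05 N and contact force between mirror and the fingers above 2 N and height (world z) of mirror above 0.065 m), for 0.1 s.
At the end, for the whole second after the job is handed in: Fingers hold the mirror still, clear of the rack: glass centre within 15 mm of straight below the seal and 13 mm of lens height, leaning 45 (+-5) degrees towards the lens (lens within 35 mm, seal within 15 mm of the plane square to the handle). Pot unmoved (5 mm), bystanders too (20 mm) (horizontal distance between mirror and mark below 0.015 m and z of mirror in the frame of lens between -0.013 and 0.013 m and angle between mirror's own z axis and vertical between 0.698 and 0.873 rad and x of lens in the frame of mirror between -0.035 and 0.035 m and x of mark in the frame of mirror between -0.015 and 0.015 m and z of lens in the frame of mirror above 0.1 m and contact force between mirror and the fingers above 2 N and contact force between mirror and rack below 0.05 N and linear speed of mirror below 0.02 m/s and angular speed of mirror below 0.15 rad/s and distance of pot from where it was at the start of the episode below 0.005 m and distance of each of slip_jar, ring_cutter, lump from where it was at the start of the episode below 0.02 m); the arm keeps its last pose, push and grip.
It fails at once if the soft pot was touched or moved (contact force between any of mirror, the fingers, the arm and pot above 0.2 N or distance of pot from where it was at the start of the episode above 0.005 m).
It fails at once if the rack was bumped (over 8 N) (contact force between any of mirror, the fingers, the arm and rack above 8 N).
It fails at once if the camera was bumped (over 5 N) (contact force between any of mirror, the fingers, the arm and camera above 5 N).
It fails at once if a bystander was pushed away (distance of any of slip_jar, ring_cutter, lump from where it was at the start of the episode above 0.02 m).
It also fails if it takes over 48 s, if anything falls off the work surface, if the arm or the gripper's body presses on something with over 40 N, if the wrist force passes 120 N, or if a joint passes its speed limit or range.

ROBOT

A 6-joint arm with a two-finger parallel gripper is mounted at the origin on a cart in front of the work surface, level with it; the furniture and walls round the work are solid. World frame = base frame: x ahead of the robot, y to its left, z up, the work surface at z = 0. Lengths are in m, angles in rad, forces in N, time in s.
With the tool pointing down it reaches from about 0.35 to 0.775 m from the base axis. Payload 7.3 kg.
Tool frame: the origin (TCP) lies at the centre of the arm's flange, where the gripper is bolted on; the fingertips stand 178 mm ahead of it and the grasp point (between the pads) lies 159 mm ahead of it (tip_extent is the distance from the TCP to the fingertips, in m); z points along the fingers, y is the line along which they close (so a half turn about z gives the same grasp; the last joint's range is limited). The gripper opens to 92 mm and grips with 3 to 60 N. Pads are 19 mm wide; open, the fingers measure 130 mm over their backs; the gripper's body (75 mm by 190 mm) begins 47 mm behind the grasp point.
Start: joints at [-1.248, 0.342, 1.524, -0, 1.275, -0.146], TCP at [0.237, -0.468, 0.405] pointing down, gripper open.
Joint ranges: [-2.53, 2.53], [-0.77, 2.02], [0.04, 2.7], [-1, 4.14], [0.28, 2.66], [-3.11, 3.11]. Speed limits (rad/s): [2.57, 2.57, 3.14, 3.14, 3.14, 3.14].

INTERFACE

Orientations are given as [roll, pitch, yaw] about the fixed x, y, z axes, in that order (R = Rz(yaw) Ry(pitch) Rx(roll)).
In Python, from cell import * gives the robot as it stands.
- The arm moves only by the tool arm_command, never from a script. Its arguments are lists of equal length, an entry for each row: "xyz": the shift along the world's x, y, z in mm, a list of three; "spin": the turn about the world's z in degrees. In form: {"xyz": [[tx, ty, tz], ...], "spin": [spin, ...]}. A call has 1 to 20 rows; each row shifts and turns the commanded pose from where the row before left it; what a row does not reach is not made up. A row lasts 1/10 s, in which the tool goes at most 50 mm and 8.59 degrees, less where a joint would pass 70% of its speed; a pose out of reach is approached as far as the arm can. A call with a gripper value outside its range is refused whole. "jaw" is the opening, from -1 (shut) to 1 (fully open), set as the call begins (left out, the last holds). The fingers move at their own pace and stop on an object; "squeeze" is the grip in N (left out, the last holds). Time passes only in rows, so rows that do not move let the fingers close. It gives the time, the measured TCP pose, the force, the opening and the grip force at its end, in the units of the state.
- observe(): the state, without advancing time (a new reading comes with each control period).
- read_camera(name): name is "scene" or "side" or "wrist"; returns a dict with "img" (384x512x3 uint8, red, green, blue), "depth" (384x512 float32, m along the optical axis (not along the pixel's ray), 0 where there is no reading), "fx", "fy", "cx", "cy" (pixels), "world_from_camera" (4x4, takes a point from camera to world coordinates). Camera axes: x right, y up, looking along -z (the intrinsics and any distortion apply to the point x, -y, -z); pixel columns grow to the right and rows downward; lengths in m; the calibration is good to about 2 mm. The wrist camera is an equidistant fisheye: a pixel r from the principal point sees the ray r / f radians off the axis. A picture is of the moment at which its call begins.
- hand_in(): hands the job in; it is judged then, once.
The state is a dict: "time": time; "qpos": joint angles; "qvel": joint speeds; "joint_efforts": joint torques, N m; "tool_pos": TCP position; "tool_rot": TCP orientation; "contact_force": force on the tool from outside, world axes, zero at the start; "torque": the same for the moment, N m; "opening": finger opening in m; "grip_force": force on a finger pad.
Only numpy, scipy, OpenCV 4.12 (cv2) and the standard library are available. Lean on these libraries where they do the work, as an engineer would, in place of code of your own. Each camera call takes 0.05 s, during which the arm holds its last target. There are 200 camera calls.

## Working session

There is one attempt and no reset: what is moved stays moved. The work goes in short steps, Python scripts to look and compute and a tool call to move; the robot and the scene stay as the last step left them, time stands still between calls to the robot, and variables do not carry over. Pictures are saved under pics/ and viewed, at most 10 in all, crops included, and the job is handed in when it is done.

Besides the shell and the picture viewer there is one more tool, called after "Emit:" by a JSON object that holds its "name" and its "arguments". arm_command: Moves the arm, as the interface text tells. Its arguments: {"type":"object","properties":{"xyz":{"type":"array","items":{"type":"array","items":{"type":"number"}}},"spin":{"type":"array","items":{"type":"number"}},"jaw":{"type":"number"},"squeeze":{"type":"number"}},"required":["xyz","spin"]}

```bash
ls; mkdir -p pics; python3 - <<'E'
from cell import *
import cv2,numpy as np
s=observe();print(s)
for n in["scene","side"]:
    c=read_camera(n);np.savez(f"{n}0.npz",**c)
    print(n,c['fx'],c['cx'],c['cy'],c['world_from_camera'].round(3).tolist())
    cv2.imwrite(f"pics/{n}0.png",cv2.resize(c['img'][:,:,::-1],(800,600),interpolation=cv2.INTER_CUBIC))
E
```

```text
pics
{'time': 0.0, 'qpos': array([-1.24801283e+00,  3.42699872e-01,  1.52500276e+00,  1.48047587e-05,
        1.27538346e+00, -1.45960238e-01]), 'qvel': array([ 0.00167566,  0.0001275 , -0.00095622, -0.00053714, -0.00046888,
        0.0008558 ]), 'joint_efforts': array([ 1.82439664e-03, -4.31234944e+01, -2.44215310e+01,  7.18552410e-02,
        5.58847818e-02, -1.23824066e-04]), 'tool_pos': array([ 0.23717475, -0.46822391,  0.40406159]), 'tool_rot': array([-3.14011716e+00, -2.31215646e-04,  4.68739246e-01]), 'contact_force': array([ 0.44759026,  0.07558284, -0.19959553]), 'torque': array([-0.02428411, -0.0194395 ,  0.02348411]), 'grip_force': 0.0, 'opening': 0.0917007379348479}
scene 487.55571625621667 257.22568611906013 184.97387989707582 [[-0.489, 0.451, -0.747, -0.753], [-0.872, -0.253, 0.418, 0.794], [-0.001, 0.856, 0.517, 0.981], [0.0, 0.0, 0.0, 1.0]]
side 395.03867844867506 255.8088856509012 193.17133247115635 [[0.994, 0.061, -0.086, 0.401], [-0.102, 0.363, -0.926, -1.267], [-0.025, 0.93, 0.367, 0.668], [0.0, 0.0, 0.0, 1.0]]
```

View pics/scene0.png

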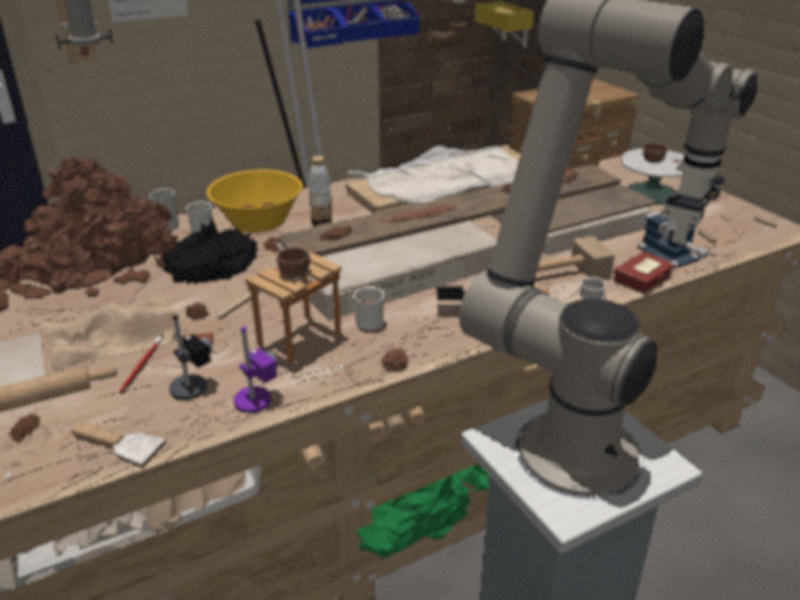

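View pics/side0.png

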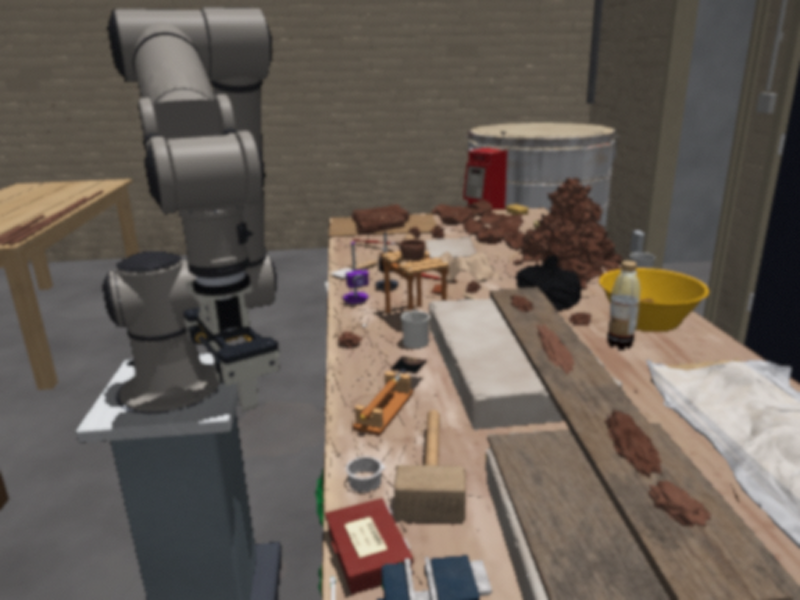

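The scene view shows the rack with the pot at (295,290), the black camera at (190,360), a purple look-alike at (255,370), the jar at (370,308) and the lump at (395,360). The side view shows the mirror in its rest, from (360,425) to (410,362), and the ring cutter at (365,473). Candidates are:
- **Camera:** black (190,360) against purple (255,370). I choose the black one.
- **Mirror:** only the rest at side (385,400) matches. The mallet at (432,450) does not.

Next I'll get rough positions from depth.

```bash
cat > h.py <<'E'
import numpy as np,cv2
def px2w(c,u,v,d=None):  # native pixels
    if d is None: 
        w=c['depth'][int(v)-1:int(v)+2,int(u)-1:int(u)+2]; w=w[w>0]; d=np.median(w) if w.size else np.nan
    p=np.array([(u-c['cx'])/c['fx']*d,-(v-c['cy'])/c['fy']*d,-d,1]); return (c['world_from_camera']@p)[:3]
def w2px(c,P):
    p=np.linalg.inv(c['world_from_camera'])@np.append(P,1); return c['cx']-c['fx']*p[0]/p[2], c['cy']+c['fy']*p[1]/p[2]
E
python3 - <<'E'
from h import *
k=1.5625
for n,pts in dict(scene=dict(rackL=(250,282),rackN=(291,303),rackR=(340,268),rackF=(311,254),pot=(293,265),cam=(199,350),foot=(187,386),pur=(262,363),jar=(369,293),lump=(395,359),headm=(451,290),cutter=(592,288)),
 side=dict(head=(409,364),up1=(400,382),up2=(372,410),hand=(387,398),end=(358,428),cutter=(365,470),jar=(416,325),lump=(349,340),rack=(415,265),cam=(386,268),pot=(412,250),foot=(387,285))).items():
    c=dict(np.load(n+'0.npz'))
    for m,(u,v) in pts.items(): print(n,m,px2w(c,u/k,v/k).round(3))
E
```

```text
scene rackL [0.6   0.401 0.169]
scene rackN [0.511 0.347 0.149]
scene rackR [0.559 0.213 0.17 ]
scene rackF [0.644 0.243 0.173]
scene pot [0.554 0.32  0.21 ]
scene cam [0.508 0.546 0.103]
scene foot [0.525 0.578 0.014]
scene pur [0.413 0.451 0.098]
scene jar [0.599 0.125 0.059]
scene lump [0.386 0.174 0.025]
scene headm [ 0.535 -0.06   0.047]
scene cutter [ 0.4   -0.379  0.029]
side head [ 0.53  -0.053  0.039]
side up1 [ 0.503 -0.124  0.034]
side up2 [ 0.437 -0.24   0.042]
side hand [ 0.473 -0.145  0.01 ]
side end [ 0.409 -0.242  0.006]
side cutter [ 0.416 -0.368  0.001]
side jar [0.566 0.104 0.062]
side lump [0.402 0.142 0.016]
side rack [0.584 0.248 0.168]
side cam [0.515 0.347 0.132]
side pot [0.579 0.272 0.202]
side foot [0.516 0.348 0.082]
```

Emit:
{"name": "arm_command", "arguments": {"xyz": [[0,0,50],[0,0,50],[0,0,50],[0,0,50],[0,0,50],[0,0,50],[0,0,50],[0,0,50]], "spin": [0,0,0,0,0,0,0,0]}}

```text
time: 0.9
tool_pos: [0.238, -0.4704, 0.7807]
tool_rot: [3.137, 0.001, 0.469]
contact_force: [1.0, -1.2, 0.4]
opening: 0.0917
grip_force: 0.0
```

Emit:
{"name": "arm_command", "arguments": {"xyz": [[0,0,50],[0,0,50],[0,0,50],[0,0,50],[0,0,50],[0,0,50]], "spin": [0,0,0,0,0,0]}}

```text
time: 1.5
tool_pos: [0.1791, -0.3541, 0.8842]
tool_rot: [3.065, -0.005, 0.469]
contact_force: [-0.1, 1.0, -0.1]
opening: 0.0917
grip_force: 0.0
```

```bash
python3 - <<'E'
from cell import *
s=observe();print(s['qpos'].round(3),s['tool_pos'],s['tool_rot'])
E
```

```text
[-1.303  0.373  0.037  0.043  2.657 -0.163] [ 0.17908702 -0.3540789   0.88416872] [ 3.06546027 -0.0047677   0.46858695]
```

Emit:
{"name": "arm_command", "arguments": {"xyz": [[0,0,50],[0,0,50],[0,0,50],[0,0,50]], "spin": [0,0,0,0]}}

```text
time: 1.9
tool_pos: [0.1518, -0.296, 0.919]
tool_rot: [2.967, 0.002, 0.468]
contact_force: [0.4, 0.0, 0.3]
opening: 0.0918
grip_force: 0.0
```

Emit:
{"name": "arm_command", "arguments": {"xyz": [[0,0,-50],[0,0,-50],[0,0,-50],[0,0,-50],[0,0,0]], "spin": [0,0,0,0,0]}}

```text
time: 2.4
tool_pos: [0.1545, -0.3052, 0.7839]
tool_rot: [2.999, -0.009, 0.466]
contact_force: [-0.7, -2.4, -0.4]
opening: 0.0916
grip_force: 0.0
```

```bash
python3 - <<'E'
from cell import *
s=observe();print(s['qpos'].round(3),s['tool_pos'],s['tool_rot'])
E
```

```text
[-1.346 -0.033  0.951  0.05   2.087 -0.213] [ 0.15449283 -0.30516398  0.78387871] [ 2.99867776 -0.00941583  0.46638241]
```

```bash
cat > kin.py <<'E'
import numpy as np,json,os
from scipy.spatial.transform import Rotation as R
from scipy.optimize import least_squares
LO=np.array([-2.53,-.77,.04,-1,.28,-3.11]);HI=np.array([2.53,2.02,2.7,4.14,2.66,3.11])
def fk(q,p):
    h,d,a2,l2,a3,l3,l5=p
    A=R.from_euler('z',q[0]);x=np.array([0,d,h]);B=A*R.from_euler('y',q[1]);
    x=A.apply([0,d,h])+B.apply([a2,0,l2]);C=B*R.from_euler('y',q[2]);x=x+C.apply([a3,0,l3])
    D=C*R.from_euler('z',q[3])*R.from_euler('y',q[4]);x=x+D.apply([0,0,l5])
    return x,D*R.from_euler('z',q[5]+np.pi/2)
data=[([-1.24801283,.342699872,1.52500276,0,1.27538346,-.145960238],[.23717475,-.46822391,.40406159],[-3.14011716,-.00023,.468739]),
([-1.303,.373,.037,.043,2.657,-.163],[.17908702,-.3540789,.88416872],[3.06546,-.00477,.468587]),
([-1.346,-.033,.951,.05,2.087,-.213],[.15449283,-.30516398,.78387871],[2.99868,-.009416,.46638])]
if os.path.exists('kd.json'): data+=json.load(open('kd.json'))
def log():
    from cell import observe
    s=observe(); d=[list(map(float,s[k])) for k in('qpos','tool_pos','tool_rot')]
    L=json.load(open('kd.json')) if os.path.exists('kd.json') else []
    json.dump(L+[d],open('kd.json','w')); return s
def fit():
    f=lambda p:np.concatenate([fk(q,p)[0]-x for q,x,_ in data]+[1e-3*np.array([p[2],p[4]])])
    r=least_squares(f,[.3,.08,0,.4,0,.4,.1]);return r.x,r.fun
E
python3 - <<'E'
from kin import *
p,f=fit();print(p.round(4),(f*1000).round(1))
for q,x,r in data: print((fk(q,p)[1].as_matrix()-R.from_euler('xyz',r).as_matrix()).round(3).ravel())
E
```

```text
[ 2.237e-01  7.630e-02 -3.000e-04  5.069e-01  4.640e-02  3.796e-01
  1.417e-01] [-0.1 -0.   0.1  0.2  0.1  0.  -0.1 -0.  -0.1 -0.   0. ]
[-0.  0. -0.  0.  0. -0. -0. -0.  0.]
[-0.001  0.001  0.     0.001  0.001 -0.    -0.     0.001  0.   ]
[ 0.    -0.     0.    -0.    -0.     0.001  0.001 -0.    -0.   ]
```

```bash
cat >> kin.py <<'E'
P=fit()[0]
def ik(x,Rt,q0,wo=.3,lo=LO,hi=HI):
    f=lambda q:np.concatenate([fk(q,P)[0]-x,wo*(fk(q,P)[1]*Rt.inv()).as_rotvec()])
    b=1e-3
    return least_squares(f,np.clip(q0,lo+b,hi-b),bounds=(lo,hi))
E
python3 - <<'E'
from kin import *
for az in (10,20,30):
 for lean in (41,45):
  for gz in(.08,.10):
   for g in (.12,.15,.2):
    mx=np.array([np.cos(np.radians(az)),np.sin(np.radians(az)),0]); c=np.array([.575,.30,gz])
    Rt=R.from_euler('z',az,degrees=True)*R.from_euler('x',180-lean,degrees=True)
    Rt=R.from_euler('z',az,degrees=True)*R.from_euler('x',-lean,degrees=True)*R.from_euler('x',180,degrees=True)
    tz=Rt.apply([0,0,1]); x=c-g*mx-.159*tz
    best=min((ik(x,Rt,q0) for q0 in([.5,.8,1.3,-.5,1.2,.5],[.8,.3,2,-.9,1.2,0],[.9,.3,1.6,-.6,1.5,1.2])),key=lambda r:r.cost)
    e=fk(best.x,P);print(az,lean,gz,g,tz.round(2),'TCP',x.round(3),'err mm',(1000*(e[0]-x)).round(1),'rot',np.degrees((e[1]*Rt.inv()).magnitude()).round(2),best.x.round(2))
E
```

```text
10 41 0.08 0.12 [ 0.11 -0.65 -0.75] TCP [0.439 0.382 0.2  ] err mm [ 0. -0.  0.] rot 0.0 [ 0.72  0.79  1.45 -0.61  1.37  2.39]
10 41 0.08 0.15 [ 0.11 -0.65 -0.75] TCP [0.409 0.377 0.2  ] err mm [ 0. -0.  0.] rot 0.0 [ 0.75  0.76  1.52 -0.6   1.34  2.43]
10 41 0.08 0.2 [ 0.11 -0.65 -0.75] TCP [0.36  0.368 0.2  ] err mm [ 0. -0.  0.] rot 0.0 [ 0.8   0.71  1.64 -0.59  1.31  2.5 ]
10 41 0.1 0.12 [ 0.11 -0.65 -0.75] TCP [0.439 0.382 0.22 ] err mm [ 0. -0.  0.] rot 0.0 [ 0.72  0.77  1.44 -0.6   1.4   2.37]
10 41 0.1 0.15 [ 0.11 -0.65 -0.75] TCP [0.409 0.377 0.22 ] err mm [ 0. -0.  0.] rot 0.0 [ 0.75  0.73  1.51 -0.6   1.38  2.41]
10 41 0.1 0.2 [ 0.11 -0.65 -0.75] TCP [0.36  0.368 0.22 ] err mm [ 0. -0.  0.] rot 0.0 [ 0.8   0.68  1.63 -0.58  1.34  2.48]
10 45 0.08 0.12 [ 0.12 -0.7  -0.71] TCP [0.437 0.39  0.192] err mm [0. 0. 0.] rot 0.0 [ 0.74  0.83  1.42 -0.65  1.42  2.42]
10 45 0.08 0.15 [ 0.12 -0.7  -0.71] TCP [0.408 0.385 0.192] err mm [0. 0. 0.] rot 0.0 [ 0.77  0.8   1.5  -0.64  1.4   2.46]
10 45 0.08 0.2 [ 0.12 -0.7  -0.71] TCP [0.359 0.376 0.192] err mm [0. 0. 0.] rot 0.0 [ 0.82  0.
[... 2645 characters left out ...]
P [0.415 0.337 0.192] err mm [0. 0. 0.] rot 0.0 [ 0.72  0.72  1.69 -0.88  1.13  2.33]
30 45 0.08 0.15 [ 0.35 -0.61 -0.71] TCP [0.389 0.322 0.192] err mm [0. 0. 0.] rot 0.0 [ 0.74  0.69  1.77 -0.89  1.1   2.37]
30 45 0.08 0.2 [ 0.35 -0.61 -0.71] TCP [0.346 0.297 0.192] err mm [0. 0. 0.] rot 0.0 [ 0.76  0.64  1.9  -0.91  1.06  2.46]
30 45 0.1 0.12 [ 0.35 -0.61 -0.71] TCP [0.415 0.337 0.212] err mm [0. 0. 0.] rot 0.0 [ 0.72  0.69  1.68 -0.86  1.15  2.29]
30 45 0.1 0.15 [ 0.35 -0.61 -0.71] TCP [0.389 0.322 0.212] err mm [0. 0. 0.] rot 0.0 [ 0.74  0.65  1.76 -0.87  1.13  2.34]
30 45 0.1 0.2 [ 0.35 -0.61 -0.71] TCP [0.346 0.297 0.212] err mm [0. 0. 0.] rot 0.0 [ 0.76  0.6   1.89 -0.89  1.09  2.41]
```

```bash
python3 - <<'E'
from kin import *
q0=np.array(data[2][0]);x0,R0=fk(q0,P)
az=np.arctan2(x0[1],x0[0])
for nm,st in dict(inw=(-np.cos(az),-np.sin(az),0),inwdown=(-.7*np.cos(az),-.7*np.sin(az),-.7),up=(0,0,1),out=(np.cos(az),np.sin(az),0)).items():
  for wo in (.3,1):
    q=q0.copy();
    for i in range(24):
        x,Rr=fk(q,P); r=ik(x+.05*np.array(st),Rr,q,wo); q=r.x
        if i%6==5: x,Rr=fk(q,P);print(nm,wo,i,x.round(2),np.degrees(Rr.as_euler('xyz')).round(0),q.round(2))
E
```

```text
inw 0.3 5 [ 0.04 -0.07  0.78] [176.   0.  27.] [-2.53 -0.55  1.22  0.11  2.46 -1.33]
inw 0.3 11 [-0.    0.14  0.77] [180.   6.  27.] [-1.09 -0.74  1.21 -0.21  2.66 -0.17]
inw 0.3 17 [-0.08  0.22  0.83] [159.  12.  25.] [-1.03 -0.77  0.84 -0.51  2.66 -0.44]
inw 0.3 23 [-0.16  0.37  0.85] [135.  24.  18.] [-1.11 -0.77  0.26 -1.    2.66 -1.13]
inw 1 5 [ 0.05 -0.08  0.78] [172.  -1.  27.] [-2.53 -0.55  1.22  0.21  2.45 -1.26]
inw 1 11 [0.01 0.14 0.78] [173.   0.  27.] [-1.09 -0.73  1.17 -0.01  2.57  0.01]
inw 1 17 [-0.06  0.17  0.79] [171.  -1.  27.] [-0.85 -0.77  1.09 -0.05  2.66  0.2 ]
inw 1 23 [-0.07  0.18  0.8 ] [168.  -2.  27.] [-0.8  -0.77  1.03 -0.06  2.66  0.26]
inwdown 0.3 5 [ 0.06 -0.12  0.57] [172.  -1.  27.] [-1.86 -0.62  1.86  0.11  1.8  -0.73]
inwdown 0.3 11 [ 0.02 -0.06  0.36] [-175.   -1.   27.] [-2.53 -0.77  2.43 -0.08  1.51 -1.42]
inwdown 0.3 17 [ 0.04 -0.01  0.28] [-163.    2.   27.] [-2.19 -0.7   2.7  -0.29  1.26 -0.98]
inwdown 0.3 23 [-0.03  0.11  0.28] [-162.    1.   27.] [-0.13 -0.77  2.7   0.25  1.41  0.9 ]
inwdown 1 5 [ 0.06 -0.12  0.57] [172.  -1.  27.] [-1.86 -
[... 938 characters left out ...]
.13  0.21  2.66 -0.17]
out 0.3 5 [ 0.28 -0.55  0.75] [169.  -1.  27.] [-1.23  0.65  0.04  0.05  2.26 -0.1 ]
out 0.3 11 [ 0.35 -0.69  0.63] [153.  -1.  27.] [-1.21  0.86  0.04  0.06  1.78 -0.08]
out 0.3 17 [ 0.4  -0.8   0.52] [135.  -1.  27.] [-1.2   1.03  0.04  0.08  1.28 -0.08]
out 0.3 23 [ 0.44 -0.87  0.44] [117.  -1.  27.] [-1.19  1.18  0.04  0.12  0.83 -0.11]
out 1 5 [ 0.28 -0.55  0.75] [172.  -1.  27.] [-1.23  0.65  0.04  0.04  2.3  -0.1 ]
out 1 11 [ 0.34 -0.66  0.61] [170.  -1.  27.] [-1.21  0.87  0.04  0.03  2.06 -0.09]
out 1 17 [ 0.37 -0.74  0.48] [168.  -1.  27.] [-1.2   1.04  0.04  0.03  1.86 -0.08]
out 1 23 [ 0.4  -0.78  0.38] [166.  -1.  27.] [-1.19  1.17  0.04  0.03  1.69 -0.08]
```

Emit:
{"name": "arm_command", "arguments": {"xyz": [[9,-18,0],[9,-18,0],[9,-18,0],[9,-18,0],[9,-18,0],[9,-18,0],[9,-18,0],[9,-18,0],[9,-18,0],[9,-18,0],[9,-18,0],[9,-18,0],[9,-18,0],[9,-18,0],[9,-18,0],[0,0,0],[0,0,0],[0,0,0],[0,0,0],[0,0,0]], "spin": [-8.5,-8.5,-8.5,-8.5,-8.5,-8.5,-8.5,-8.5,-8.5,-8.5,-8.5,-8.5,-8.5,-8.5,-8.5,-8.5,-8.5,-8.5,-8.5,-8.5]}}

```text
time: 4.4
tool_pos: [0.2624, -0.5227, 0.7344]
tool_rot: [2.971, -0.037, -2.5]
contact_force: [-1.2, -0.1, 0.3]
opening: 0.0919
grip_force: 0.0
```

Emit:
{"name": "arm_command", "arguments": {"xyz": [[18,-36,0],[18,-36,0],[18,-36,0],[18,-36,0],[18,-36,0],[18,-36,0]], "spin": [-8.5,0,0,0,0,0]}}

```text
time: 5.0
tool_pos: [0.3096, -0.6188, 0.628]
tool_rot: [3.061, -0.044, -2.642]
contact_force: [-0.3, 0.3, 0.5]
opening: 0.0918
grip_force: 0.0
```

```bash
python3 - <<'E'
from kin import *
s=log();print(s['qpos'].round(3),s['tool_pos'],np.degrees(s['tool_rot']))
print(fk(s['qpos'],P)[0]-s['tool_pos'])
E
```

```text
[-1.207  0.841  0.036 -0.075  2.337  2.957] [ 0.30955259 -0.618792    0.62797123] [ 175.39224495   -2.51496026 -151.34900808]
[-9.07411748e-05 -2.02575128e-04 -6.66024210e-05]
```

Emit:
{"name": "arm_command", "arguments": {"xyz": [[30,-30,0],[30,-30,0],[30,-34,0],[25,-36,0]], "spin": [0,0,0,0]}}

```text
time: 5.4
tool_pos: [0.3715, -0.6513, 0.5607]
tool_rot: [3.141, -0.046, -2.64]
contact_force: [-0.2, 0.8, -0.4]
opening: 0.0917
grip_force: 0.0
```

```bash
python3 - <<'E'
from kin import *
s=log();print(s['qpos'].round(3),s['tool_pos'],np.degrees(s['tool_rot']),R.from_euler('xyz',s['tool_rot']).apply([0,0,1]))
E
```

```text
[-1.146  0.933  0.036 -0.055  2.168  3.034] [ 0.37151946 -0.65129499  0.56065568] [ 179.97476344   -2.61518987 -151.27744849] [-0.04022531 -0.02154104 -0.99895841]
```

Emit:
{"name": "arm_command", "arguments": {"xyz": [[0,20,0],[0,25,0],[0,25,-3],[0,25,-3],[2,26,-3],[2,26,-3],[2,26,-3],[2,26,-3],[2,26,-3],[2,26,-3],[2,26,-3],[2,26,-3],[2,26,-3],[2,26,-3],[2,26,-3],[2,26,-3],[2,26,-3],[2,26,-3],[2,26,-3],[2,26,-3]], "spin": [8.5,8.5,8.5,8.5,8.5,8.5,8.5,8.5,8.5,8.5,8.5,8.5,8.5,8.5,8.5,8.5,8.5,8.5,8.5,8.5]}}

```text
time: 7.4
tool_pos: [0.4056, -0.1437, 0.5149]
tool_rot: [3.139, -0.054, 0.314]
contact_force: [0.3, -0.9, -0.1]
opening: 0.092
grip_force: 0.0
```

Emit:
{"name": "arm_command", "arguments": {"xyz": [[0,0,0],[0,0,0],[0,0,0],[0,0,0],[0,0,0]], "spin": [8.5,8.5,8.5,8.5,3]}}

```text
time: 7.9
tool_pos: [0.4057, -0.1448, 0.5149]
tool_rot: [3.136, -0.048, 0.959]
contact_force: [-0.1, -0.3, -0.2]
opening: 0.092
grip_force: 0.0
```

```bash
cat >> h.py <<'E'
def fray(c,u,v): # fisheye pixel -> world ray
    a=np.array([(u-c['cx'])/c['fx'],(v-c['cy'])/c['fy']]);t=np.hypot(*a);d=a/t*np.sin(t) if t>0 else a
    W=c['world_from_camera'];return W[:3,3],W[:3,:3]@np.array([d[0],-d[1],-np.cos(t)])
def fpx(c,P):
    p=np.linalg.inv(c['world_from_camera'])@np.append(P,1);p=np.array([p[0],-p[1],-p[2]]);r=np.hypot(p[0],p[1]);t=np.arctan2(r,p[2])
    return c['cx']+c['fx']*t*p[0]/r,c['cy']+c['fy']*t*p[1]/r
def fpt(c,u,v): # point from depth
    o,d=fray(c,u,v);W=c['world_from_camera'];z=-W[:3,2]
    w=c['depth'][int(v)-1:int(v)+2,int(u)-1:int(u)+2];w=w[w>0]
    return o+d*np.median(w)/(d@z)
def tri(rays):
    A=np.zeros((3,3));b=np.zeros(3)
    for o,d in rays:
        M=np.eye(3)-np.outer(d,d);A+=M;b+=M@o
    x=np.linalg.solve(A,b);return x,[1000*np.linalg.norm(np.cross(x-o,d)) for o,d in rays]
E
python3 - <<'E'
from kin import *
from h import *
from cell import read_camera
s=log();print(s['qpos'].round(3),s['tool_pos'],np.degrees(s['tool_rot']))
c=read_camera('wrist');np.savez('w1.npz',**c);print(c['fx'],c['cx'],c['cy'],c['world_from_camera'].round(3).tolist())
cv2.imwrite('pics/w1.png',cv2.resize(c['img'][:,:,::-1],(800,600),interpolation=cv2.INTER_CUBIC))
E
```

```text
[-0.537  0.091  1.548  0.048  1.494  0.071] [ 0.40569737 -0.14475264  0.51487558] [179.69763859  -2.77239629  54.9635101 ]
297.3186396354542 256.15386341228856 192.43421941246905 [[0.818, 0.563, 0.116, 0.446], [-0.575, 0.799, 0.175, -0.087], [0.006, -0.21, 0.978, 0.498], [0.0, 0.0, 0.0, 1.0]]
```

View pics/w1.png

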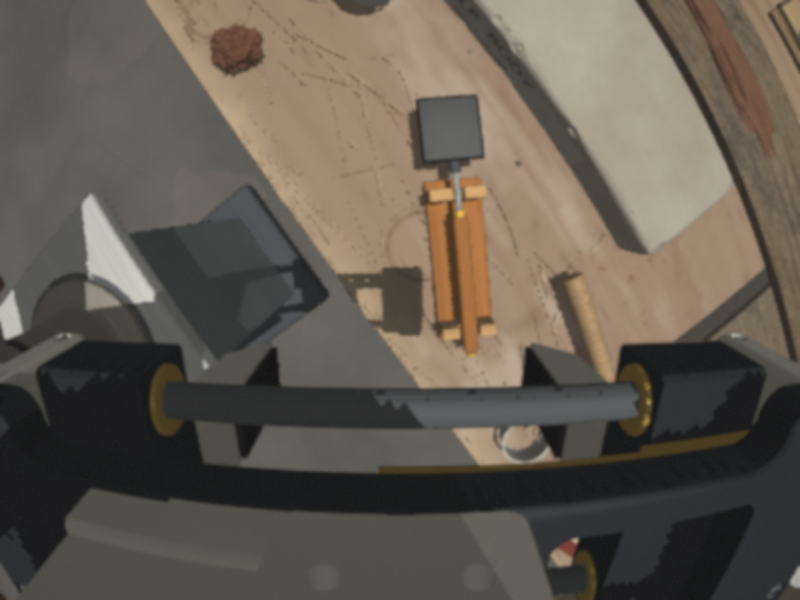

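The wrist view shows the mirror in its rest. The head corners are about (417,99), (478,95), (484,157) and (424,164), the neck meets the handle at (460,213), and the handle ends at (472,354).

```bash
python3 - <<'E'
from h import *
k=1.5625
c=dict(np.load('w1.npz'));S=dict(np.load('side0.npz'))
pts=dict(c1=(417,99),c2=(478,95),c3=(484,157),c4=(424,164),neck=(460,213),end=(472,352))
for n,(u,v) in pts.items():
    o,d=fray(c,u/k,v/k); z=.045 if n[0]=='c' else .048
    print(n,'plane',(o+d*(z-o[2])/d[2]).round(4),'depth',fpt(c,u/k,v/k).round(4))
# two-view: head centre wrist (451,129) vs side crop ; handle end
def sray(u,v):
    p=px2w(S,u/k,v/k,1.);o=S['world_from_camera'][:3,3];return o,(p-o)/np.linalg.norm(p-o)
def wray(u,v): return fray(c,u/k,v/k)
print(tri([wray(451,129),sray(408.5,365)]))
im=cv2.imread('pics/side0.png');im=S['img'][:,:,::-1][210:290,215:285];cv2.imwrite('pics/s_crop.png',cv2.resize(im,None,fx=7,fy=7,interpolation=cv2.INTER_CUBIC))
E
```

```text
c1 plane [ 0.521 -0.014  0.045] depth [ 0.5285 -0.0066 -0.0006]
c2 plane [ 0.5736 -0.0435  0.045 ] depth [ 0.586  -0.0392  0.0006]
c3 plane [ 0.542 -0.098  0.045] depth [ 0.5425 -0.0981  0.0427]
c4 plane [ 0.4891 -0.071   0.045 ] depth [ 0.4892 -0.071   0.0446]
neck plane [ 0.4904 -0.13    0.048 ] depth [ 0.4905 -0.1301  0.0469]
end plane [ 0.4224 -0.2545  0.048 ] depth [ 0.4224 -0.2546  0.0476]
(array([ 0.53050431, -0.05684605,  0.03836143]), [np.float64(1.6099981784566568), np.float64(1.6099981784567823)])
```

View pics/s_crop.png

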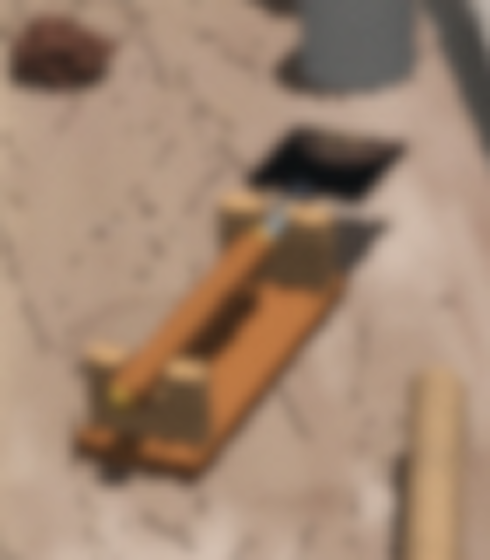

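Emit:
{"name": "arm_command", "arguments": {"xyz": [[-3,30,2],[-3,42,2],[-3,42,2],[-3,42,2],[-3,42,2],[-3,42,2],[-3,42,2],[-3,42,2],[-3,35,0],[0,0,0],[0,0,0]], "spin": [0,0,0,0,0,0,0,0,0,0,0]}}

```text
time: 9.05
tool_pos: [0.3774, 0.2172, 0.5284]
tool_rot: [-3.14, -0.051, 0.955]
contact_force: [-0.3, -0.1, -0.8]
opening: 0.0919
grip_force: 0.0
```

```bash
cat > look.py <<'E'
import sys
from kin import *
from h import *
from cell import read_camera
n=sys.argv[1]
s=log();print(s['time'],s['tool_pos'].round(4),np.degrees(s['tool_rot']).round(2))
c=read_camera('wrist');np.savez(n+'.npz',**c)
cv2.imwrite(f'pics/{n}.png',cv2.resize(c['img'][:,:,::-1],(800,600),interpolation=cv2.INTER_CUBIC))
E
python3 look.py w2
```

```text
9.05 [0.3774 0.2172 0.5284] [-179.92   -2.95   54.75]
```

Emit:
{"name": "arm_command", "arguments": {"xyz": [[30,35,0],[40,35,0],[0,0,0],[0,0,0]], "spin": [0,0,0,0]}}

```text
time: 9.5
tool_pos: [0.4452, 0.2835, 0.5253]
tool_rot: [-3.137, -0.046, 0.952]
contact_force: [-0.8, -0.5, 0.3]
opening: 0.0918
grip_force: 0.0
```

```bash
python3 look.py w3
```

```text
9.5 [0.4452 0.2835 0.5253] [-179.72   -2.65   54.57]
```

View pics/w2.png

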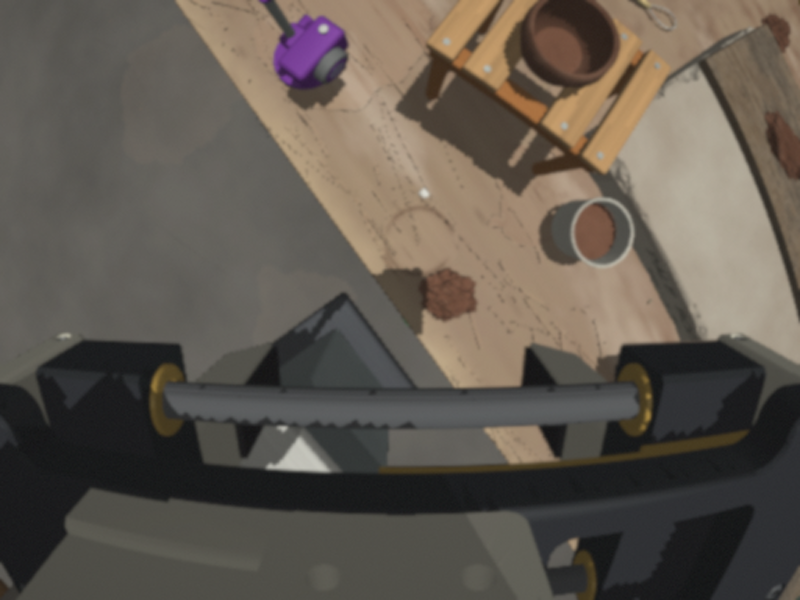

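View pics/w3.png

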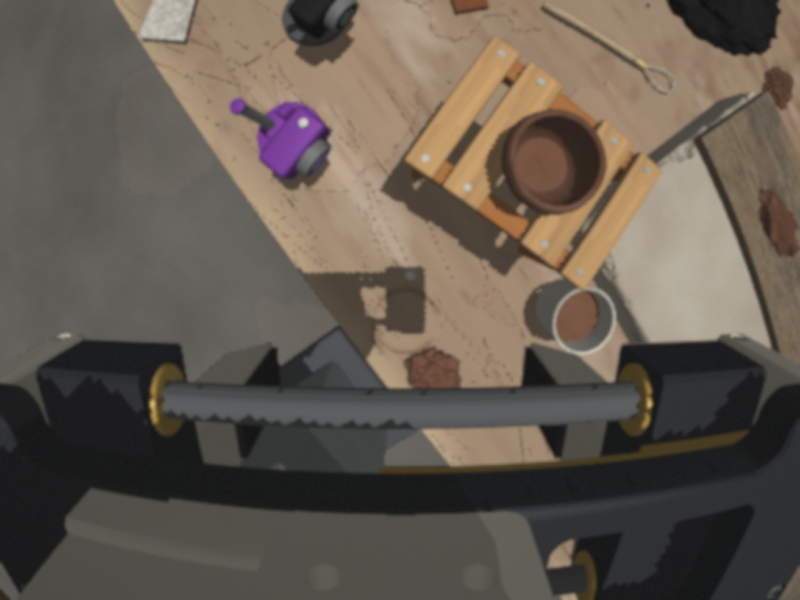

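View w3 shows the rack with slat corners at (407,160), (497,38), (583,288) and (662,163), the pot rim centred near (554,161), and the black camera cut off at (320,15). I need one more view, nearer the lens.

Emit:
{"name": "arm_command", "arguments": {"xyz": [[0,40,0],[0,40,0],[0,40,0],[0,0,0],[0,0,0]], "spin": [0,0,0,0,0]}}

```text
time: 10.05
tool_pos: [0.4429, 0.4035, 0.5266]
tool_rot: [-3.138, -0.048, 0.955]
contact_force: [0.5, -0.7, -0.0]
opening: 0.0918
grip_force: 0.0
```

```bash
python3 look.py w4; python3 - <<'E'
from h import *
a=cv2.imread('pics/w4.png')
b=np.load('w4.npz')['img'][:,:,::-1]
cv2.imwrite('pics/w4.png',cv2.resize(b[0:225,130:430],(800,600),interpolation=cv2.INTER_CUBIC))
E
```

```text
10.05 [0.4429 0.4035 0.5266] [-179.77   -2.76   54.69]
```

View pics/w4.png

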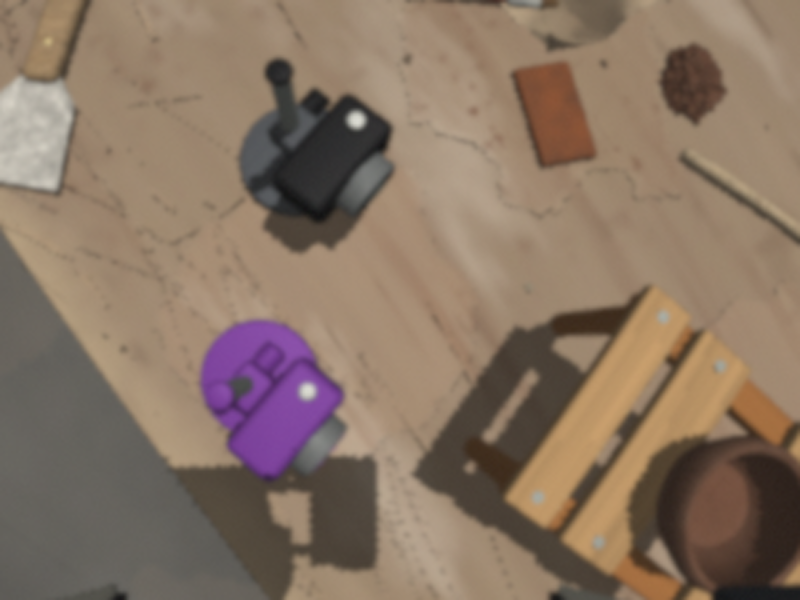

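View w4 shows the black camera body top from (275,172) to (390,133), with its barrel pointing lower right to (372,190). The purple one is at (285,420). The rack's left slats are at (600,400). Next I'll use the depth clouds.

```bash
cat >> h.py <<'E'
def cloud(c):
    H,W=c['depth'].shape;u,v=np.meshgrid(np.arange(W),np.arange(H));a=(u-c['cx'])/c['fx'];b=(v-c['cy'])/c['fy'];t=np.hypot(a,b)+1e-9
    d=np.stack([a/t*np.tan(t),-b/t*np.tan(t),-np.ones_like(a)],-1)*c['depth'][...,None]
    M=c['world_from_camera'];return d@M[:3,:3].T+M[:3,3]
E
python3 - <<'E'
from h import *
for n in('w3','w4'):
    c=dict(np.load(n+'.npz'));X=cloud(c);z=X[...,2];ok=c['depth']>0;I=c['img'].astype(int)
    print(n)
    # rack: tops z .165-.18
    m=ok&(abs(z-.172)<.006)&(abs(X[...,0]-.57)<.14)&(abs(X[...,1]-.3)<.15)&(np.arange(384)[:,None]<210)&(I[...,0]-I[...,2]>45)
    m=cv2.erode(m.astype(np.uint8),np.ones((2,2)))>0
    r=cv2.minAreaRect((X[m][:,:2]*1000).astype(np.float32));print('rack',m.sum(),r,np.median(z[m]))
    # pot rim
    m=ok&(abs(z-.219)<.006)&(abs(X[...,0]-.57)<.1)&(abs(X[...,1]-.3)<.1)&(np.arange(384)[:,None]<210)
    if m.sum()>20: print('rim',m.sum(),cv2.minEnclosingCircle((X[m][:,:2]*1000).astype(np.float32)),np.median(z[m]))
    # camera black
    m=ok&(z>.03)&(X[...,0]>.44)&(X[...,0]<.62)&(X[...,1]>.47)&(X[...,1]<.66)
    if m.sum()>50:
        Q=X[m];print('cam',len(Q),np.histogram(Q[:,2],np.arange(.03,.2,.01)))
        top=Q[:,2]>.05
        for lo in np.arange(.05,.15,.01):
            s=Q[(Q[:,2]>lo)&(Q[:,2]<lo+.01)]
            if len(s)>10: print(lo.round(2),len(s),s.mean(0).round(4),cv2.minAreaRect((s[:,:2]*1000).astype(np.float32)))
E
```

```text
w3
rack 7159 ((589.8294677734375, 306.1532897949219), (118.91573333740234, 168.56521606445312), 20.24601936340332) 0.17224748945937363
rim 927 ((585.0762329101562, 306.5491638183594), 35.3326416015625) 0.21690597608116624
cam 896 (array([  0,   0,   0,  31, 109, 177, 240, 339,   0,   0,   0,   0,   0,
         0,   0,   0]), array([0.03, 0.04, 0.05, 0.06, 0.07, 0.08, 0.09, 0.1 , 0.11, 0.12, 0.13,
       0.14, 0.15, 0.16, 0.17, 0.18, 0.19]))
0.06 31 [0.5246 0.5261 0.0675] ((527.4765625, 526.7914428710938), (16.44563102722168, 55.72370529174805), 61.5718879699707)
0.07 109 [0.5129 0.512  0.0762] ((495.177490234375, 517.8488159179688), (133.0493621826172, 47.11845779418945), 24.427934646606445)
0.08 177 [0.5016 0.5065 0.084 ] ((493.8324279785156, 517.631103515625), (134.48971557617188, 46.37793731689453), 23.389265060424805)
0.09 240 [0.536  0.5246 0.096 ] ((530.2150268554688, 528.1502685546875), (22.82747459411621, 62.354087829589844), 64.81306457519531)
0.1 339 [0.5247 0.5375 0.1025] ((526.061767578125, 532.7951049804688), (26.326967239379883, 53.63847351074219), 50.234066009521484)
w
[... 928 characters left out ...]
(62.5597038269043, 64.25843811035156), 55.963623046875)
0.1 1022 [0.5395 0.546  0.1029] ((540.0586547851562, 545.8486328125), (53.1187744140625, 67.1588134765625), 79.83650970458984)
0.11 18 [0.5316 0.5713 0.1149] ((531.6839599609375, 571.5838623046875), (4.142181873321533, 8.787372589111328), 73.7647705078125)
0.12 15 [0.5309 0.5717 0.125 ] ((530.815185546875, 571.9733276367188), (2.85029935836792, 8.481107711791992), 67.2447280883789)
0.13 19 [0.5308 0.5719 0.1353] ((531.49169921875, 572.0650024414062), (3.822787284851074, 9.621261596679688), 76.58076477050781)
0.14 17 [0.5306 0.5713 0.146 ] ((530.1685791015625, 571.7645874023438), (3.145000457763672, 8.691245079040527), 61.52311325073242)
```

```bash
python3 - <<'E'
from h import *
from scipy.optimize import least_squares
for n in ('w4','w3'):
    c=dict(np.load(n+'.npz'));X=cloud(c);z=X[...,2];ok=c['depth']>0;I=c['img'].astype(int)
    notpur=(I[...,2]-I[...,1]<30)
    m=ok&notpur&(z>.05)&(z<.13)&(abs(X[...,0]-.535)<.06)&(abs(X[...,1]-.54)<.06)
    Q=X[m];L=I.sum(-1)[m]/3
    h=np.histogram(Q[:,2],np.arange(.09,.125,.001));print(n,len(Q),dict(zip(h[1].round(3),h[0])))
    zt=h[1][h[0].argmax()]+.0005
    T=Q[(abs(Q[:,2]-zt)<.0025)&(L<60)];r=cv2.minAreaRect((T[:,:2]*1000).astype(np.float32));print('top',zt,len(T),r,T.mean(0))
    post=X[ok&(z>.11)&(z<.175)&(abs(X[...,0]-.53)<.03)&(abs(X[...,1]-.57)<.03)]
    if len(post)>10: print('post',post.mean(0))
    # look direction estimate -> barrel: non-top points in front
    for az in (280,285,290,295,300):
        f=np.array([np.cos(np.radians(az)),np.sin(np.radians(az))]);s=np.array([-f[1],f[0]])
        t=(Q[:,:2]-T[:,:2].mean(0))@f;w=(Q[:,:2]-T[:,:2].mean(0))@s
        F=t>t[abs(Q[:,2]-zt)<.0025].max()-.002 if 0 else (t>.02)
        print(az,'front max',np.percentile(t,[95,99,100]).round(4),'barrel w',np.percentile(w[F],[2,50,98]).round(4),'barrel z',np.percentile(Q[F,2],[5,50,95,99]).round(4),'top t,w spread',np.ptp((T[:,:2]@f)).round(4),np.ptp(T[:,:2]@s).round(4))
E
```

```text
w4 1696 {np.float64(0.09): np.int64(26), np.float64(0.091): np.int64(72), np.float64(0.092): np.int64(67), np.float64(0.093): np.int64(20), np.float64(0.094): np.int64(21), np.float64(0.095): np.int64(23), np.float64(0.096): np.int64(16), np.float64(0.097): np.int64(41), np.float64(0.098): np.int64(55), np.float64(0.099): np.int64(75), np.float64(0.1): np.int64(79), np.float64(0.101): np.int64(155), np.float64(0.102): np.int64(319), np.float64(0.103): np.int64(319), np.float64(0.104): np.int64(98), np.float64(0.105): np.int64(24), np.float64(0.106): np.int64(20), np.float64(0.107): np.int64(6), np.float64(0.108): np.int64(2), np.float64(0.109): np.int64(0), np.float64(0.11): np.int64(2), np.float64(0.111): np.int64(3), np.float64(0.112): np.int64(0), np.float64(0.113): np.int64(2), np.float64(0.114): np.int64(0), np.float64(0.115): np.int64(5), np.float64(0.116): np.int64(2), np.float64(0.117): np.int64(0), np.float64(0.118): np.int64(3), np.float64(0.119): np.int64(1), np.float64(0.12): np.int64(2), np.float64(0.121): np.int64(1), np.float64(0.122): np.int64(2), np.float64(0.123): n
[... 2178 characters left out ...]
267413]
280 front max [0.0248 0.0253 0.0258] barrel w [0.0029 0.0181 0.0369] barrel z [0.071  0.0888 0.0997 0.1005] top t,w spread 0.0327 0.0349
285 front max [0.026  0.0266 0.0273] barrel w [0.0011 0.0166 0.0349] barrel z [0.0715 0.09   0.1002 0.1009] top t,w spread 0.0326 0.0336
290 front max [0.0278 0.0284 0.0294] barrel w [-0.0009  0.0148  0.0327] barrel z [0.0718 0.091  0.1002 0.1009] top t,w spread 0.0333 0.033
295 front max [0.0297 0.0307 0.0313] barrel w [-0.0031  0.0126  0.0302] barrel z [0.072  0.0916 0.1002 0.101 ] top t,w spread 0.0342 0.0322
300 front max [0.0315 0.0329 0.0337] barrel w [-0.0045  0.0106  0.0273] barrel z [0.0722 0.0919 0.1002 0.101 ] top t,w spread 0.0359 0.0314
```

```bash
python3 - <<'E'
from h import *
S=np.array([.585,.307,.081])
for az in (8,13,18):
  a=np.radians(az);mx=np.array([np.cos(a),np.sin(a)]);my=np.array([-mx[1],mx[0]])
  for n in('w3','w4'):
    c=dict(np.load(n+'.npz'));X=cloud(c);I=c['img'].astype(int)
    m=(c['depth']>0)&(X[...,2]>.006)&(X[...,2]<.2)&(abs(X[...,0]-.42)<.13)&(abs(X[...,1]-.46)<.13)&(np.arange(384)[:,None]<205)&(((I[...,2]-I[...,1]>25))|(X[...,2]>.05))&(X[...,0]<.5)
    m=cv2.erode(m.astype(np.uint8),np.ones((2,2)))>0
    Q=X[m];p=(Q[:,:2]-S[:2])@mx;l=(Q[:,:2]-S[:2])@my
    print(az,n,len(Q))
    for z0,z1 in((.006,.03),(.05,.08),(.08,.095),(.095,.115),(.115,.2)):
        k=(Q[:,2]>z0)&(Q[:,2]<z1)
        if k.sum()>8: print('  z',z0,z1,k.sum(),'along',np.percentile(p[k],[2,98]).round(3),'lat',np.percentile(l[k],[2,98]).round(3))
E
```

```text
8 w3 1798
  z 0.006 0.03 76 along [-0.162 -0.094] lat [0.182 0.219]
  z 0.05 0.08 116 along [-0.152 -0.096] lat [0.128 0.186]
  z 0.08 0.095 540 along [-0.152 -0.097] lat [0.128 0.191]
  z 0.095 0.115 915 along [-0.155 -0.098] lat [0.142 0.182]
  z 0.115 0.2 151 along [-0.134 -0.125] lat [0.181 0.189]
8 w4 2186
  z 0.006 0.03 545 along [-0.163 -0.095] lat [0.176 0.22 ]
  z 0.05 0.08 43 along [-0.119 -0.096] lat [0.133 0.196]
  z 0.08 0.095 530 along [-0.144 -0.096] lat [0.129 0.194]
  z 0.095 0.115 951 along [-0.155 -0.097] lat [0.142 0.174]
  z 0.115 0.2 117 along [-0.135 -0.125] lat [0.182 0.192]
13 w3 1798
  z 0.006 0.03 76 along [-0.144 -0.078] lat [0.19  0.229]
  z 0.05 0.08 116 along [-0.139 -0.083] lat [0.138 0.195]
  z 0.08 0.095 540 along [-0.139 -0.082] lat [0.139 0.201]
  z 0.095 0.115 915 along [-0.142 -0.083] lat [0.153 0.193]
  z 0.115 0.2 151 along [-0.118 -0.109] lat [0.192 0.2  ]
13 w4 2186
  z 0.006 0.03 545 along [-0.146 -0.079] lat [0.187 0.23 ]
  z 0.05 0.08 43 along [-0.102 -0.081] lat [0.142 0.205]
  z 0.08 0.095 530 along [-0.13  -0.081] lat [0.14  0.204]
  z 0.095 0.115 951 along [-0.141 -0.083] lat [0.153 0.184]
  z 0.115 0.2 117 along [-0.118 -0.108] lat [0.192 0.202]
18 w3 1798
  z 0.006 0.03 76 along [-0.125 -0.06 ] lat [0.196 0.237]
  z 0.05 0.08 116 along [-0.125 -0.069] lat [0.147 0.203]
  z 0.08 0.095 540 along [-0.125 -0.067] lat [0.148 0.21 ]
  z 0.095 0.115 915 along [-0.127 -0.068] lat [0.161 0.202]
  z 0.115 0.2 151 along [-0.1   -0.091] lat [0.201 0.21 ]
18 w4 2186
  z 0.006 0.03 545 along [-0.129 -0.061] lat [0.193 0.239]
  z 0.05 0.08 43 along [-0.085 -0.065] lat [0.15  0.212]
  z 0.08 0.095 530 along [-0.116 -0.066] lat [0.149 0.213]
  z 0.095 0.115 951 along [-0.126 -0.068] lat [0.162 0.194]
  z 0.115 0.2 117 along [-0.1  -0.09] lat [0.201 0.211]
```

```bash
python3 - <<'E'
from kin import *
P=fit()[0]
d=json.load(open('kd.json'))
q0=np.array(d[0][0]);rows=[(30,-30,0),(30,-30,0),(30,-34,0),(25,-36,0)]
print('real',np.round(d[1][1],3),np.degrees(d[1][2]).round(1))
for wo in(.2,.3,.4,.5,.7):
    q=q0.copy()
    for r in rows:
        x,Rr=fk(q,P);q=ik(x+np.array(r)/1e3,Rr,q,wo).x
    x,Rr=fk(q,P);print(wo,x.round(3),np.degrees(Rr.as_euler('xyz')).round(1))
# tilt plans from lifted pose: azimuth perpendicular to handle
for wo in(.3,.4,.5):
 for dirn in((1,0),(.8,.6),(.5,.87),(.9,-.43)):
  az=np.radians(-29);x0=np.array([.62*np.cos(az),.62*np.sin(az),.60]);Rt=R.from_euler('z',61,degrees=True)*R.from_euler('x',180,degrees=True)
  q=ik(x0,Rt,np.array([-.7,.3,1.2,0,1.6,0])).x
  out=[]
  for i in range(45):
    x,Rr=fk(q,P);q=ik(x+.05*np.array([dirn[0]*np.cos(az),dirn[0]*np.sin(az),dirn[1]]),Rr,q,wo).x
    if i%8==4:
        x,Rr=fk(q,P);out.append((i,round(np.hypot(x[0],x[1]),2),round(x[2],2),np.degrees(Rr.as_euler('xyz')).round(0)[:2].tolist()))
  print(wo,dirn,out,q.round(2))
E
```

```text
real [ 0.372 -0.651  0.561] [ 180.    -2.6 -151.3]
0.2 [ 0.384 -0.676  0.57 ] [-166.9   -2.9 -151.4]
0.3 [ 0.376 -0.662  0.56 ] [-175.7   -2.7 -151.3]
0.4 [ 0.372 -0.656  0.556] [-179.4   -2.6 -151.3]
0.5 [ 0.371 -0.653  0.554] [ 178.8   -2.6 -151.3]
0.7 [ 0.369 -0.651  0.552] [ 177.2   -2.5 -151.3]
0.3 (1, 0) [(4, np.float64(0.78), np.float64(0.54), [172.0, -0.0]), (12, np.float64(0.91), np.float64(0.42), [146.0, -0.0]), (20, np.float64(0.99), np.float64(0.33), [121.0, 0.0]), (28, np.float64(1.02), np.float64(0.28), [105.0, 0.0]), (36, np.float64(1.03), np.float64(0.25), [100.0, -0.0]), (44, np.float64(1.03), np.float64(0.24), [99.0, -1.0])] [-0.61  1.45  0.04  0.59  0.28 -0.59]
0.3 (0.8, 0.6) [(4, np.float64(0.71), np.float64(0.66), [169.0, -0.0]), (12, np.float64(0.77), np.float64(0.68), [141.0, -0.0]), (20, np.float64(0.83), np.float64(0.71), [112.0, -0.0]), (28, np.float64(0.86), np.float64(0.74), [90.0, -0.0]), (36, np.float64(0.87), np.float64(0.76), [75.0, 0.0]), (44, np.float64(0.86), np.float64(0.78), [68.0, 0.0])] [-0.61  0.89  0.04  0.42  0.28 -0.36]
0.3 (0.5, 0.87) [(4, 
[... 3204 characters left out ...]
64(0.59), np.float64(0.78), [167.0, 0.0]), (20, np.float64(0.56), np.float64(0.82), [157.0, 0.0]), (28, np.float64(0.56), np.float64(0.86), [147.0, 0.0]), (36, np.float64(0.56), np.float64(0.88), [135.0, 0.0]), (44, np.float64(0.57), np.float64(0.91), [123.0, 0.0])] [-0.68  0.46  0.04  0.14  1.66 -0.08]
0.5 (0.9, -0.43) [(4, np.float64(0.8), np.float64(0.47), [179.0, -0.0]), (12, np.float64(0.9), np.float64(0.23), [170.0, -0.0]), (20, np.float64(0.94), np.float64(0.04), [160.0, -0.0]), (28, np.float64(0.94), np.float64(-0.08), [150.0, -0.0]), (36, np.float64(0.93), np.float64(-0.15), [143.0, 0.0]), (44, np.float64(0.93), np.float64(-0.19), [136.0, 0.0])] [-0.6   1.87  0.04  0.14  0.48 -0.19]
```

Emit:
{"name": "arm_command", "arguments": {"xyz": [[0,-30,0],[0,-45,0],[0,-49,0],[0,-49,0],[0,-49,0],[0,-49,0],[0,-49,0],[0,-49,0],[0,-40,-25],[0,-40,-30],[0,-40,-30],[0,-40,-30],[0,-40,-30],[0,-31,-30],[0,-20,-30],[0,0,0],[0,0,0],[0,0,0]], "spin": [2,2,2.3,0,0,0,0,0,0,0,0,0,0,0,0,0,0,0]}}

```text
time: 11.9
tool_pos: [0.4431, -0.2156, 0.3224]
tool_rot: [-3.14, -0.047, 1.064]
contact_force: [0.6, 0.2, -0.9]
opening: 0.092
grip_force: 0.0
```

```bash
python3 look.py w5; python3 - <<'E'
from h import *
c=dict(np.load('w5.npz'))
# predicted pixels of handle top points & check
h=np.array([.5324,-.055]);d=np.array([.4848,.8746])
for s in(-.033,.033,-.087,-.178,-.229): print(s,np.array(fpx(c,[*(h+s*d),.045 if s>-.05 else .048]))*1.5625)
E
```

```text
11.9 [ 0.4431 -0.2156  0.3224] [-179.89   -2.69   60.99]
-0.033 [400.50593728  62.99722832]
0.033 [400.39689806 -35.72751892]
-0.087 [400.5903838  154.52609726]
-0.178 [400.71374698 316.0173309 ]
-0.229 [400.76190794 397.78712767]
```

View pics/w5.png

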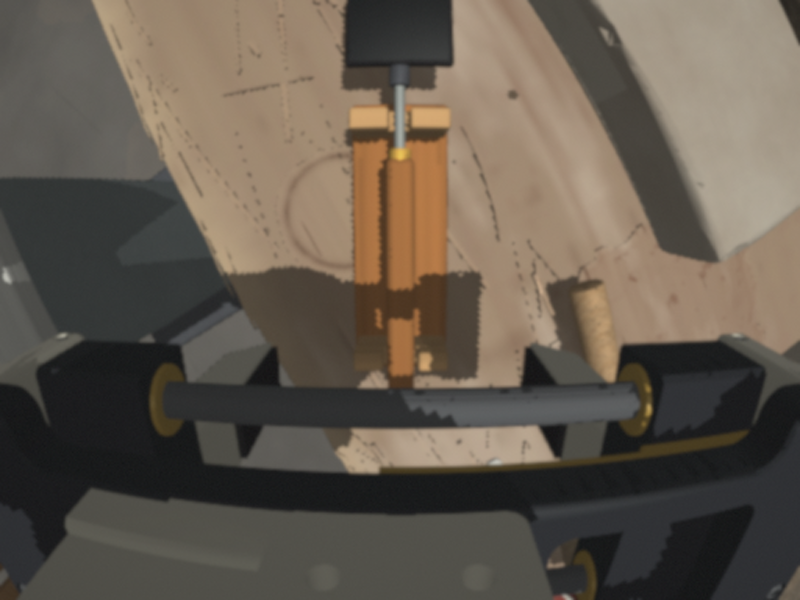

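View w5 shows the handle dead centre at column 400, with the head's near edge at row 64 and the neck joint at row 153. Both match the prediction, so I'll descend and grip.

Emit:
{"name": "arm_command", "arguments": {"xyz": [[-1,-1,-35],[0,0,-35],[0,0,-30],[0,0,-15],[0,0,-5],[0,0,0],[0,0,0]], "spin": [0,0,0,0,0,0,0]}}

```text
time: 12.65
tool_pos: [0.4429, -0.2169, 0.2019]
tool_rot: [-3.139, -0.047, 1.065]
contact_force: [0.4, 0.2, -0.5]
opening: 0.0916
grip_force: 0.0
```

Emit:
{"name": "arm_command", "arguments": {"xyz": [[0,0,0],[0,0,0],[0,0,0],[0,0,0],[0,0,0],[0,0,0],[0,0,0],[0,0,0]], "spin": [0,0,0,0,0,0,0,0], "jaw": -1, "squeeze": 40}}

```text
time: 13.45
tool_pos: [0.4423, -0.2169, 0.2004]
tool_rot: [-3.137, -0.047, 1.064]
contact_force: [0.6, -1.1, 0.5]
opening: 0.0318
grip_force: 0.0
```

Emit:
{"name": "arm_command", "arguments": {"xyz": [[0,0,0],[0,0,0],[0,0,0],[0,0,0],[0,0,0]], "spin": [0,0,0,0,0]}}

```text
time: 13.95
tool_pos: [0.4423, -0.2169, 0.2005]
tool_rot: [-3.137, -0.047, 1.064]
contact_force: [0.0, -0.6, -0.4]
opening: 0.0159
grip_force: 40.0
```

Emit:
{"name": "arm_command", "arguments": {"xyz": [[0,0,20],[0,0,30],[0,0,45],[0,0,45],[0,0,45],[0,0,45],[0,0,45],[0,0,45],[0,0,45],[0,0,35]], "spin": [0,0,0,0,0,0,0,0,0,0]}}

```text
time: 14.95
tool_pos: [0.4417, -0.2165, 0.6033]
tool_rot: [-3.139, -0.047, 1.065]
contact_force: [0.9, -1.1, -1.1]
opening: 0.0155
grip_force: 40.0
```

Emit:
{"name": "arm_command", "arguments": {"xyz": [[35,-19,30],[35,-19,30],[35,-19,30],[35,-19,30],[35,-19,30],[35,-19,30],[35,-19,30],[35,-19,30],[35,-19,30],[35,-19,30],[35,-19,30],[35,-19,30],[35,-19,30],[35,-19,30],[35,-19,30],[35,-19,30]], "spin": [0,0,0,0,0,0,0,0,0,0,0,0,0,0,0,0]}}

```text
time: 16.55
tool_pos: [0.4809, -0.2691, 0.7636]
tool_rot: [-2.967, -0.114, 1.054]
contact_force: [-0.3, 0.2, -0.3]
opening: 0.0154
grip_force: 40.0
```

```bash
python3 - <<'E'
from kin import *
P=fit()[0]
s=log();print(s['qpos'].round(3),s['tool_pos'],np.degrees(s['tool_rot']),fk(s['qpos'],P)[0]-s['tool_pos'])
q0=s['qpos'];x0,R0=fk(q0,P)
for nm,st in dict(out=(35,-19,0),outdown=(35,-19,-25),outup=(35,-19,30),down=(0,0,-40)).items():
  for wo in(.4,.6,1):
    q=q0.copy();o=[]
    for i in range(20):
        x,Rr=fk(q,P);q=ik(x+np.array(st)/1e3,Rr,q,wo).x
        if i in(4,9,19):x,Rr=fk(q,P);o.append((x.round(2).tolist(),np.degrees(Rr.as_euler('xyz')).round(0).tolist(),q.round(2).tolist()))
    print(nm,wo,o)
E
```

```text
[-0.671  0.631  0.037  0.182  2.657 -0.011] [ 0.48088719 -0.26914894  0.76364791] [-170.00536178   -6.54465522   60.38357597] [ 7.66153414e-07 -2.42074939e-05 -1.60880302e-05]
out 0.4 [([0.57, -0.32, 0.67], [-174.0, -7.0, 60.0], [-0.64, 0.78, 0.04, 0.17, 2.43, -0.01]), ([0.65, -0.35, 0.58], [-180.0, -8.0, 60.0], [-0.63, 0.9, 0.04, 0.16, 2.21, -0.01]), ([0.75, -0.4, 0.44], [165.0, -9.0, 60.0], [-0.61, 1.1, 0.04, 0.17, 1.76, -0.02])]
out 0.6 [([0.57, -0.31, 0.67], [-172.0, -7.0, 60.0], [-0.64, 0.78, 0.04, 0.16, 2.47, -0.02]), ([0.64, -0.35, 0.58], [-174.0, -7.0, 60.0], [-0.62, 0.91, 0.04, 0.15, 2.3, -0.02]), ([0.73, -0.39, 0.42], [179.0, -7.0, 60.0], [-0.61, 1.11, 0.04, 0.14, 1.99, -0.03])]
out 1 [([0.57, -0.31, 0.67], [-171.0, -7.0, 60.0], [-0.64, 0.79, 0.04, 0.15, 2.49, -0.02]), ([0.63, -0.35, 0.57], [-172.0, -7.0, 60.0], [-0.62, 0.92, 0.04, 0.14, 2.34, -0.03]), ([0.71, -0.38, 0.42], [-174.0, -7.0, 60.0], [-0.6, 1.12, 0.04, 0.13, 2.1, -0.04])]
outdown 0.4 [([0.62, -0.34, 0.6], [-172.0, -7.0, 60.0], [-0.63, 0.88, 0.04, 0.14, 2.37, -0.03]), ([0.71, -0.39, 0.43], [-176.0, -7.0, 60.0], [
[... 1520 characters left out ...]
, ([0.48, -0.27, 0.36], [-170.0, -7.0, 60.0], [-0.67, 0.47, 1.45, 0.09, 1.41, -0.19]), ([0.48, -0.27, -0.04], [-170.0, -7.0, 60.0], [-0.67, 1.08, 1.61, 0.14, 0.65, -0.28])]
down 0.6 [([0.48, -0.27, 0.56], [-170.0, -7.0, 60.0], [-0.67, 0.38, 1.05, 0.09, 1.9, -0.14]), ([0.48, -0.27, 0.36], [-170.0, -7.0, 60.0], [-0.67, 0.47, 1.45, 0.09, 1.41, -0.19]), ([0.48, -0.27, -0.04], [-170.0, -7.0, 60.0], [-0.67, 1.08, 1.61, 0.14, 0.65, -0.28])]
down 1 [([0.48, -0.27, 0.56], [-170.0, -7.0, 60.0], [-0.67, 0.38, 1.05, 0.09, 1.9, -0.14]), ([0.48, -0.27, 0.36], [-170.0, -7.0, 60.0], [-0.67, 0.47, 1.45, 0.09, 1.41, -0.19]), ([0.48, -0.27, -0.04], [-170.0, -7.0, 60.0], [-0.67, 1.08, 1.61, 0.14, 0.65, -0.28])]
```

```bash
cat > sim.py <<'E'
from kin import *
P=fit()[0]
def err(q,x,Rt,w): 
    a,b=fk(q,P);return np.concatenate([x-a,w*(Rt*b.inv()).as_rotvec()])
def jac(q,w):
    J=np.zeros((6,6));a,b=fk(q,P)
    for i in range(6):
        p=q.copy();p[i]+=1e-5;c,d=fk(p,P);J[:,i]=np.r_[(c-a)/1e-5,w*(d*b.inv()).as_rotvec()/1e-5]
    return J
def step(q,x,Rt,w=1.,lam=.05,n=10):
    for _ in range(n):
        J=jac(q,w);dq=J.T@np.linalg.solve(J@J.T+lam**2*np.eye(6),err(q,x,Rt,w));q=np.clip(q+dq,LO,HI)
    return q
def run(q,rows,spins=None,**k):
    q=np.array(q,float)
    for i,r in enumerate(rows):
        x,Rr=fk(q,P);Rt=R.from_euler('z',spins[i] if spins else 0,degrees=True)*Rr
        q=step(q,x+np.array(r)/1e3,Rt,**k)
    return q
def show(q): x,Rr=fk(q,P);return x.round(3).tolist(),np.degrees(Rr.as_euler('xyz')).round(1).tolist(),q.round(2).tolist()
E
python3 - <<'E'
from sim import *
d=json.load(open('kd.json'))
qs=ik(np.array([.4417,-.2165,.6033]),R.from_euler('xyz',[-3.139,-.047,1.065]),np.array([-.7,.3,1.2,0,1.6,0])).x
print('real A [.372 -.651 .561] 180 -2.6 | B [.481 -.269 .764] -170 -6.5 | C (up14) [.179 -.354 .884] 175.6 | D(+4)[.152 -.296 .919] 170')
for w in (.2,.5,1.):
  for lam in(.01,.05,.2):
    for n in(1,3,20):
        k=dict(w=w,lam=lam,n=n)
        A=run(d[0][0],[(30,-30,0),(30,-30,0),(30,-34,0),(25,-36,0)],**k);B=run(qs,[(35,-19,30)]*16,**k);C=run(data[0][0],[(0,0,50)]*14,**k);D=run(C,[(0,0,50)]*4,**k)
        print(w,lam,n,*[(s[0],s[1][:2]) for s in map(show,(A,B,C,D))])
E
```

```text
real A [.372 -.651 .561] 180 -2.6 | B [.481 -.269 .764] -170 -6.5 | C (up14) [.179 -.354 .884] 175.6 | D(+4)[.152 -.296 .919] 170
0.2 0.01 1 ([0.299, -0.563, -0.203], [84.1, 15.2]) ([0.799, -0.369, -0.129], [49.8, 14.0]) ([0.315, -0.703, 0.252], [-126.9, -7.0]) ([0.318, -0.702, 0.236], [-125.7, -7.3])
0.2 0.01 3 ([0.362, -0.606, -0.087], [100.6, 3.4]) ([0.62, -0.292, 0.575], [-153.1, -8.7]) ([0.315, -0.702, 0.269], [-128.2, -6.8]) ([0.317, -0.702, 0.239], [-125.9, -7.2])
0.2 0.01 20 ([0.377, -0.627, 0.488], [150.1, 1.3]) ([0.793, -0.342, -0.297], [178.7, 54.8]) ([0.241, -0.48, 0.744], [-162.7, -2.5]) ([0.298, -0.656, 0.495], [-145.5, -4.7])
0.2 0.05 1 ([0.384, -0.671, 0.293], [134.6, 2.5]) ([0.692, -0.32, 0.084], [-102.1, -1.4]) ([0.254, -0.559, 0.69], [-162.4, -5.4]) ([0.271, -0.619, 0.597], [-153.7, -9.6])
0.2 0.05 3 ([0.38, -0.668, 0.268], [127.8, 3.0]) ([0.735, -0.328, 0.052], [-36.9, 34.0]) ([0.277, -0.599, 0.623], [-155.7, -9.1]) ([0.301, -0.621, 0.575], [-141.2, -16.8])
0.2 0.05 20 ([0.38, -0.668, 0.265], [127.6, 3.0]) ([0.767, -0.342, -0.016], [5.5, 37.9]) ([0.282, -0.601, 0.
[... 2940 characters left out ...]
.523], [-147.6, -4.2])
1.0 0.05 20 ([0.377, -0.671, 0.238], [125.2, 2.5]) ([0.729, -0.303, -0.063], [-1.6, 28.2]) ([0.272, -0.618, 0.593], [-153.5, -3.8]) ([0.273, -0.655, 0.521], [-147.3, -3.9])
1.0 0.2 1 ([0.366, -0.652, 0.528], [170.6, -2.0]) ([0.608, -0.317, 0.655], [178.0, -2.9]) ([0.183, -0.344, 0.838], [176.6, 0.4]) ([0.161, -0.294, 0.897], [175.6, 0.6])
1.0 0.2 3 ([0.37, -0.653, 0.519], [169.6, -1.9]) ([0.616, -0.32, 0.585], [-161.0, -4.8]) ([0.183, -0.37, 0.874], [177.5, 0.2]) ([0.162, -0.339, 0.896], [174.3, 0.7])
1.0 0.2 20 ([0.371, -0.653, 0.518], [169.5, -1.9]) ([0.613, -0.317, 0.572], [-152.8, -5.3]) ([0.192, -0.393, 0.857], [179.7, -0.1]) ([0.169, -0.358, 0.884], [176.0, 0.6])
```

Emit:
{"name": "arm_command", "arguments": {"xyz": [[0,0,50],[0,0,50],[0,0,50],[0,0,50],[0,0,50]], "spin": [0,0,0,0,0]}}

```text
time: 17.05
tool_pos: [0.4066, -0.217, 0.8429]
tool_rot: [-3.123, -0.125, 1.053]
contact_force: [-0.4, -0.2, -1.8]
opening: 0.0157
grip_force: 40.0
```

Emit:
{"name": "arm_command", "arguments": {"xyz": [[43,-24,0],[43,-24,0],[43,-24,0],[43,-24,0],[43,-24,0]], "spin": [0,0,0,0,0]}}

```text
time: 17.55
tool_pos: [0.4668, -0.275, 0.7734]
tool_rot: [-2.988, -0.142, 1.051]
contact_force: [0.7, -0.9, -0.6]
opening: 0.0158
grip_force: 40.0
```

```bash
python3 - <<'E'
from kin import *
s=log();print(s['qpos'].round(3),np.degrees(s['tool_rot']))
E
```

```text
[-0.703  0.614  0.037  0.239  2.657  0.009] [-171.18684781   -8.16384092   60.20460123]
```

Emit:
{"name": "arm_command", "arguments": {"xyz": [[0,0,50],[0,0,50],[0,0,50],[0,0,50],[0,0,50],[0,0,50],[0,0,50],[0,0,50],[0,0,50],[0,0,50],[0,0,50],[0,0,50]], "spin": [0,0,0,0,0,0,0,0,0,0,0,0]}}

```text
time: 18.75
tool_pos: [0.2937, -0.1514, 0.9227]
tool_rot: [2.964, -0.198, 1.055]
contact_force: [-0.4, -0.7, -0.6]
opening: 0.0153
grip_force: 40.0
```

```bash
python3 - <<'E'
from kin import *
s=log();print(s['qpos'].round(3),np.degrees(s['tool_rot']))
E
```

```text
[-0.814  0.272  0.037  0.533  2.657  0.216] [169.79827649 -11.3316481   60.42303676]
```

Emit:
{"name": "arm_command", "arguments": {"xyz": [[17,-33,-32],[17,-33,-32],[17,-33,-32],[17,-33,-32],[17,-33,-32],[17,-33,-32],[17,-33,-32],[17,-33,-32],[17,-33,-32],[17,-33,-32],[17,-33,-30]], "spin": [0,0,0,0,0,0,0,0,0,0,0]}}

```text
time: 19.85
tool_pos: [0.4796, -0.5098, 0.5786]
tool_rot: [2.965, -0.203, 1.053]
contact_force: [0.9, -0.8, -0.4]
opening: 0.0156
grip_force: 40.0
```

Emit:
{"name": "arm_command", "arguments": {"xyz": [[33,-37,0],[33,-37,0],[33,-37,0],[33,-37,0],[33,-37,0],[33,-37,0]], "spin": [0,0,0,0,0,0]}}

```text
time: 20.45
tool_pos: [0.5592, -0.5976, 0.5033]
tool_rot: [2.85, -0.182, 1.047]
contact_force: [0.1, 0.1, -0.5]
opening: 0.0157
grip_force: 40.0
```

```bash
python3 - <<'E'
from kin import *
s=log();print(s['qpos'].round(3),np.degrees(s['tool_rot']),R.from_euler('xyz',s['tool_rot']).apply([0,0,1]))
E
```

```text
[-0.96   1.018  0.038  0.296  1.876 -0.29 ] [163.29557423 -10.41648955  59.97667968] [ 0.3355143   0.00611789 -0.94201525]
```

Emit:
{"name": "arm_command", "arguments": {"xyz": [[32,-36,14],[32,-36,14],[32,-36,14],[32,-36,14],[32,-36,14],[32,-36,14],[32,-36,14],[32,-36,14],[32,-36,14],[32,-36,14]], "spin": [0,0,0,0,0,0,0,0,0,0]}}

```text
time: 21.45
tool_pos: [0.6118, -0.6487, 0.4555]
tool_rot: [2.535, -0.117, 1.015]
contact_force: [0.4, -0.3, -1.4]
opening: 0.0157
grip_force: 40.0
```

```bash
python3 - <<'E'
from kin import *
s=log();print(s['qpos'].round(3),np.degrees(s['tool_rot']),R.from_euler('xyz',s['tool_rot']).apply([0,0,1]))
E
```

```text
[-0.949  1.1    0.038  0.313  1.469 -0.303] [145.26251623  -6.68418571  58.15888378] [ 0.53453031 -0.21935872 -0.8161857 ]
```

Emit:
{"name": "arm_command", "arguments": {"xyz": [[15,-45,12],[15,-45,12],[18,-44,14],[22,-42,14],[22,-42,14]], "spin": [0,0,0,0,0]}}

```text
time: 21.95
tool_pos: [0.5825, -0.7108, 0.4369]
tool_rot: [2.391, -0.084, 0.987]
contact_force: [-0.6, -0.0, -0.7]
opening: 0.0159
grip_force: 40.0
```

```bash
cat > mir.py <<'E'
from kin import *
def mirror(s):
    Rt=R.from_euler('xyz',s['tool_rot']);x,y,z=Rt.as_matrix().T
    a=np.radians(2.7);mx=x*np.cos(a)+z*np.sin(a);mz=-(z*np.cos(a)-x*np.sin(a))
    g=s['tool_pos']+.159*z; 
    return g+mx*.178+mz*.004,mx,mz
E
python3 - <<'E'
from mir import *
s=log();print(s['qpos'].round(3),np.degrees(s['tool_rot']),s['tool_pos'])
c,mx,mz=mirror(s);print(c,mx,mz,'lean',np.degrees(np.arccos(mz[2])),'x az,el',np.degrees(np.arctan2(mx[1],mx[0])),np.degrees(np.arcsin(mx[2])))
E
```

```text
[-1.02   1.137  0.038  0.365  1.302 -0.379] [136.98721338  -4.78946315  56.57734893] [ 0.58250225 -0.71081366  0.436865  ]
[ 0.77871977 -0.61584255  0.33267287] [0.57668237 0.81549298 0.04907786] [-0.57645484  0.36360523  0.73177254] lean 42.964801206423964 x az,el 54.7336548193233 2.813084281558985
```

```bash
cat > plan.py <<'E'
from mir import *
from cell import observe
S=np.array([.585,.307,.081])
if __name__=='__main__':
    s=observe();c,mx,mz=mirror(s)
    sp=16-np.degrees(np.arctan2(mx[1],mx[0]));Q=R.from_euler('z',sp,degrees=True)
    off=Q.apply(s['tool_pos']-c);h=np.array([np.cos(np.radians(16)),np.sin(np.radians(16)),0])
    for b,dz in((0,0),(.14,0),(.16,.15),(.2,.22)):
        x=S-h*b+[0,0,dz]+off;Rt=Q*R.from_euler('xyz',s['tool_rot'])
        r=ik(x,Rt,np.array([.8,.7,1.7,-.75,1.2,2.4]));print('back',b,dz,'TCP',x.round(4),'delta mm',((x-s['tool_pos'])*1000).round(1),'err',round(r.cost,6),r.x.round(2))
    print('spin',sp)
E
python3 plan.py
```

```text
back 0 0 TCP [0.3725 0.3557 0.1852] delta mm [-210.  1066.5 -251.7] err 0.0 [ 0.79  0.72  1.7  -0.75  1.19  2.54]
back 0.14 0 TCP [0.2379 0.3171 0.1852] delta mm [-344.6 1027.9 -251.7] err 0.0 [ 0.94  0.61  1.99 -0.71  1.11  2.75]
back 0.16 0.15 TCP [0.2187 0.3116 0.3352] delta mm [-363.8 1022.4 -101.7] err 0.0 [ 0.97  0.32  1.9  -0.62  1.42  2.52]
back 0.2 0.22 TCP [0.1803 0.3006 0.4052] delta mm [-402.2 1011.4  -31.7] err 0.0 [ 1.03  0.18  1.86 -0.59  1.6   2.46]
spin -38.7336548193233
```

Emit:
{"name": "arm_command", "arguments": {"xyz": [[-20,20,0],[-20,40,0],[-14,46,0],[-10,48,0],[-8,49,0],[-8,49,0],[-8,49,0],[-8,49,0],[-8,49,0],[-8,49,0],[-8,49,0],[-8,49,0],[-8,49,0],[-8,49,0],[-8,49,0],[-10,48,0],[-20,45,0],[-28,40,0],[-28,40,0],[-28,40,0]], "spin": [0,-2,-2,-2,-2,-2,-2,-2,-2,-2,-2,-2,-2,-2,-2,-2,-2,-2,-2,-1]}}

```text
time: 23.95
tool_pos: [0.3392, 0.1542, 0.4405]
tool_rot: [2.392, -0.086, 0.367]
contact_force: [1.5, 1.1, -0.6]
opening: 0.0158
grip_force: 40.0
```

```bash
python3 - <<'E'
from mir import *
s=log();print(s['qpos'].round(3),np.degrees(s['tool_rot']),s['tool_pos'])
c,mx,mz=mirror(s);print(c,mx,mz,'lean',np.degrees(np.arccos(mz[2])),'x az,el',np.degrees(np.arctan2(mx[1],mx[0])),np.degrees(np.arcsin(mx[2])))
E
python3 plan.py
```

```text
[ 0.479  0.078  1.876 -0.787  1.308  1.979] [137.0477427   -4.90540953  21.01340724] [0.33923209 0.15421254 0.44049921]
[0.55424539 0.11754306 0.33656917] [0.94330689 0.32797038 0.05106411] [-0.25861305  0.62977969  0.73245944] lean 42.90702401079949 x az,el 19.17161895533141 2.927031257407826
back 0 0 TCP [0.3723 0.3555 0.1849] delta mm [  33.1  201.3 -255.6] err 0.0 [ 0.79  0.72  1.7  -0.76  1.18  2.54]
back 0.14 0 TCP [0.2378 0.3169 0.1849] delta mm [-101.5  162.7 -255.6] err 0.0 [ 0.94  0.61  1.99 -0.72  1.11  2.75]
back 0.16 0.15 TCP [0.2185 0.3114 0.3349] delta mm [-120.7  157.2 -105.6] err 0.0 [ 0.97  0.32  1.9  -0.62  1.42  2.52]
back 0.2 0.22 TCP [0.1801 0.3004 0.4049] delta mm [-159.1  146.2  -35.6] err 0.0 [ 1.03  0.18  1.86 -0.59  1.6   2.46]
spin -3.171618955331411
```

Emit:
{"name": "arm_command", "arguments": {"xyz": [[-30,30,0],[-30,38,-15],[-30,38,-22],[-25,35,-30],[-6,16,-39],[0,0,0],[0,0,0]], "spin": [-1,-1,-1,0,0,0,0]}}

```text
time: 24.65
tool_pos: [0.2235, 0.3055, 0.3375]
tool_rot: [2.39, -0.083, 0.317]
contact_force: [-0.0, 0.5, -0.6]
opening: 0.0157
grip_force: 40.0
```

```bash
python3 look.py w6; python3 - <<'E'
from mir import *
from h import *
from cell import read_camera,observe
s=observe();c,mx,mz=mirror(s);my=np.cross(mz,mx);print(c,'lean',np.degrees(np.arccos(mz[2])),'x az,el',np.degrees(np.arctan2(mx[1],mx[0])),np.degrees(np.arcsin(mx[2])))
w=dict(np.load('w6.npz'));k=1.5625
cs=[(33,31),(33,-31),(-33,-31),(-33,31)]
print('wrist pred',[tuple((np.array(fpx(w,c+mx*a/1e3+my*b/1e3))*k).round(0)) for a,b in cs+[(0,0)]],'neck',np.array(fpx(w,c-.087*mx-.004*mz))*k)
a=read_camera('scene');np.savez('sc2.npz',**a);b=read_camera('side');np.savez('si2.npz',**b)
ims=[]
for q,n in((a,'scene'),(b,'side')):
    p=np.array([w2px(q,c+mx*x/1e3+my*y/1e3) for x,y in cs]);o=np.array(w2px(q,c)).astype(int)
    lo=o-[35,35];print(n,'crop',lo,((p-lo)*5.5).round(0).tolist(),'end',((np.array(w2px(q,c-.229*mx-.004*mz))-lo)*5.5).round(0))
    ims.append(cv2.resize(q['img'][lo[1]:lo[1]+70,lo[0]:lo[0]+70,::-1],(385,385),interpolation=cv2.INTER_CUBIC))
cv2.imwrite('pics/chk.png',np.vstack([np.hstack(ims),cv2.resize(w['img'][0:160,120:392,::-1],(770,215*2//2))])[:600])
E
```

```text
24.65 [0.2235 0.3055 0.3375] [136.91  -4.77  18.18]
[0.436719   0.25771507 0.23450084] lean 42.97354377325668 x az,el 16.279101905108572 2.913605095819711
wrist pred [(np.float64(318.0), np.float64(-177.0)), (np.float64(488.0), np.float64(-176.0)), (np.float64(500.0), np.float64(-44.0)), (np.float64(305.0), np.float64(-45.0)), (np.float64(403.0), np.float64(-122.0))] neck [402.81042357 109.58806355]
scene crop [185 139] [[126.0, 216.0], [186.0, 124.0], [265.0, 169.0], [205.0, 263.0]] end [499. 371.]
side crop [193 120] [[230.0, 205.0], [245.0, 165.0], [158.0, 181.0], [145.0, 221.0]] end [-118.  257.]
```

View pics/chk.png

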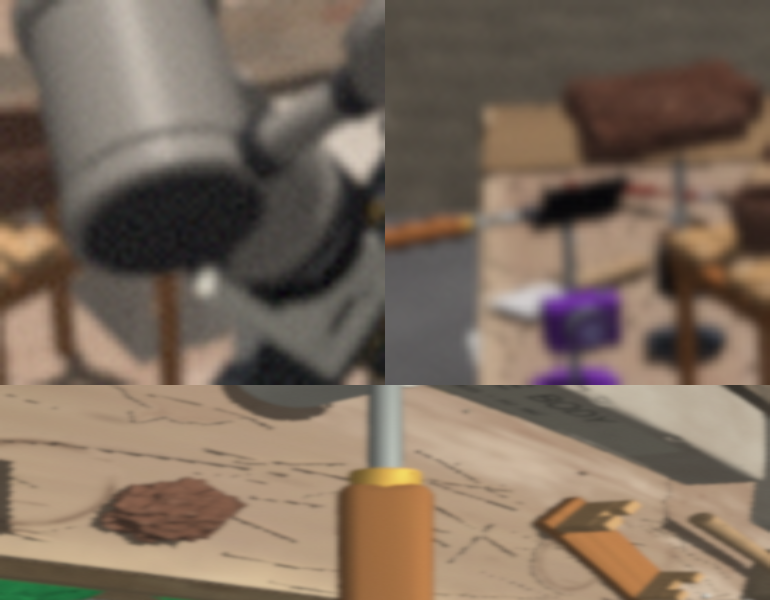

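```bash
python3 - <<'E'
from mir import *
from h import *
from cell import observe
s=observe();c,mx,mz=mirror(s);my=np.cross(mz,mx)
q=dict(np.load('si2.npz'));L=q['img'].astype(float).mean(-1)
g=L[148:166,215:242].astype(int)
print(g)
lo=(193,120)
m=((L<55)&(np.arange(512)[None]>216)&(np.arange(512)[None]<241)&(np.arange(384)[:,None]>146)&(np.arange(384)[:,None]<165))
ys,xs=np.nonzero(m);print('dark area',m.sum(),xs.mean(),ys.mean(),cv2.minAreaRect(np.c_[xs,ys].astype(np.float32)))
hc=c-.004*mz
for dl in(-10,-6,-3,0,3,6):
    Rr=R.from_rotvec(np.radians(-dl)*mx);z=Rr.apply(mz);y=Rr.apply(my)
    pts=np.array([w2px(q,c-.004*mz+.004*z+mx*a+y*b+z*t) for a in(.033,-.033) for b in(.031,-.031) for t in(0,-.006)],np.float32)
    h=cv2.convexHull(pts);print('lean',np.degrees(np.arccos(z[2])).round(1),'area',cv2.contourArea(h),pts.mean(0),cv2.minAreaRect(h))
E
```

```text
[[116 115 116 116 116 116 115 115 115 114 114 111 100  77  55  42  38  39
   39  37  37  37  38  42  48  57  65]
 [112 112 111 111 110 109 109 108 109 107 106 105 101  87  68  57  56  56
   55  55  52  55  60  64  69  78  84]
 [106 105 103 103 103 101 100 100  98  99  99 101 105 103  93  88  88  87
   87  85  81  84  91  96  97 102 106]
 [114 110 109 110 110 109 108 107 108 107 106 108 115 117 112 109 106 103
  101  96  89  93 106 117 122 127 130]
 [132 125 125 129 131 129 125 123 122 120 113 107 110 112 106 101  93  82
   77  70  63  73  96 117 128 134 138]
 [136 127 130 137 139 134 122 114 112 105  91  80  77  79  72  63  53  43
   39  35  35  50  79 103 114 120 123]
 [138 130 130 135 137 129 106  85  75  65  53  42  38  37  34  25  19  16
   15  16  26  49  72  87  93  95 102]
 [142 136 133 133 131 119  88  54  37  28  21  16  15  15  13   9   8   8
   10  16  38  67  88  96  96  97 103]
 [144 137 130 125 120 103  71  37  17  13   9   8   9   7  11   9   9  10
    9  20  49  81 104 111 111 114 123]
 [145 135 120 107  98  81  53  26  11   8   9   9   9   9  10   9  10  13
   17  31
[... 1334 characters left out ...]
6342773438), (6.634487628936768, 20.138256072998047), 79.20663452148438)
lean 39.9 area 123.59281504957471 [228.65779 155.57266] ((228.7842559814453, 155.51161193847656), (7.376651287078857, 20.077455520629883), 79.1888427734375)
lean 42.9 area 135.04006088105962 [228.65309 155.57315] ((228.77821350097656, 155.51083374023438), (8.098621368408203, 20.00577163696289), 79.17145538330078)
lean 45.9 area 146.1324973249575 [228.64859 155.57483] ((228.77197265625, 155.51145935058594), (8.798402786254883, 19.923410415649414), 79.15451049804688)
lean 48.9 area 156.84022660041228 [228.64424 155.57768] ((228.77781677246094, 155.57699584960938), (9.499326705932617, 19.776119232177734), 79.5943374633789)
```

```bash
python3 - <<'E'
import numpy as np
L=np.load('si2.npz')['img'].astype(float).mean(-1)
for bt,bb in((105,130),(112,140),(105,120)):
    A=0
    for x in range(217,237):
        col=L[151:164,x];bg=np.linspace(bt,bb,13);A+=np.clip((bg-col)/(bg-9),0,1).sum()
    print(bt,bb,A)
print((L[151:164,214:217]).astype(int).T)
E
```

```text
105 130 99.24291882483496
112 140 105.65474553395366
105 120 95.89376169288288
[[116 137 147 151 153 153 151 151 144 131 138 149 153]
 [114 132 136 138 142 144 145 148 142 131 137 146 150]
 [110 125 127 130 136 137 135 135 131 125 136 145 147]]
```

Emit:
{"name": "arm_command", "arguments": {"xyz": [[4,3,-25],[5,4,-40],[5,4,-40],[0,0,-30],[0,0,-14],[0,0,-5],[0,0,0],[0,0,0]], "spin": [0,0,0,0,0,0,0,0]}}

```text
time: 25.6
tool_pos: [0.2378, 0.317, 0.1846]
tool_rot: [2.392, -0.087, 0.317]
contact_force: [0.1, 0.6, -0.8]
opening: 0.0155
grip_force: 40.0
```

```bash
cat > st.py <<'E'
from plan import *
s=log();c,mx,mz=mirror(s);d=S-c;h=np.array([np.cos(np.radians(16)),np.sin(np.radians(16)),0])
print('glass',c.round(4),'to go mm',(d*1000).round(1),'lean',np.degrees(np.arccos(mz[2])).round(2),'az el',np.degrees([np.arctan2(mx[1],mx[0]),np.arcsin(mx[2])]).round(2),'along',(d@h*1000).round(1),'q4',s['qpos'][3].round(3),s['contact_force'].round(1),s['time'])
L=np.array([.545,.517,.081]);M=np.array([.585,.307,.172]);print('lens x',(L-c)@mx,'z',(L-c)@mz,'mark x',(M-c)@mx)
E
python3 st.py
```

```text
glass [0.4508 0.2697 0.0809] to go mm [1.342e+02 3.730e+01 1.000e-01] lean 42.92 az el [16.33  2.99] along 139.3 q4 -0.721 [ 0.1  0.6 -0.8] 25.6
lens x 0.1597009781296516 z 0.13727569917927068 mark x 0.1438246621377904
```

Emit:
{"name": "arm_command", "arguments": {"xyz": [[10,3,0],[19,5,0],[19,5,0],[19,5,0],[10,3,0],[0,0,0],[0,0,0]], "spin": [0,0,0,0,0,0,0]}}

```text
time: 26.3
tool_pos: [0.3141, 0.3375, 0.1835]
tool_rot: [2.39, -0.084, 0.317]
contact_force: [-0.7, 0.5, -1.5]
opening: 0.0158
grip_force: 40.0
```

```bash
python3 st.py; python3 - <<'E'
from h import *
from cell import read_camera
ims=[]
for n,(x,y) in dict(side=(205,130),scene=(110,140)).items():
    a=read_camera(n);np.savez(n+'7.npz',**a)
    ims.append(cv2.resize(a['img'][y:y+110,x:x+100,::-1],(400,440),interpolation=cv2.INTER_CUBIC))
cv2.imwrite('pics/chk2.png',np.hstack(ims))
E
```

```text
glass [0.5269 0.2899 0.0795] to go mm [58.1 17.1  1.5] lean 42.99 az el [16.31  2.85] along 60.6 q4 -0.751 [-0.7  0.5 -1.5] 26.3
lens x 0.08111484229562195 z 0.14308760085429664 mark x 0.0650922912920352
```

View pics/chk2.png

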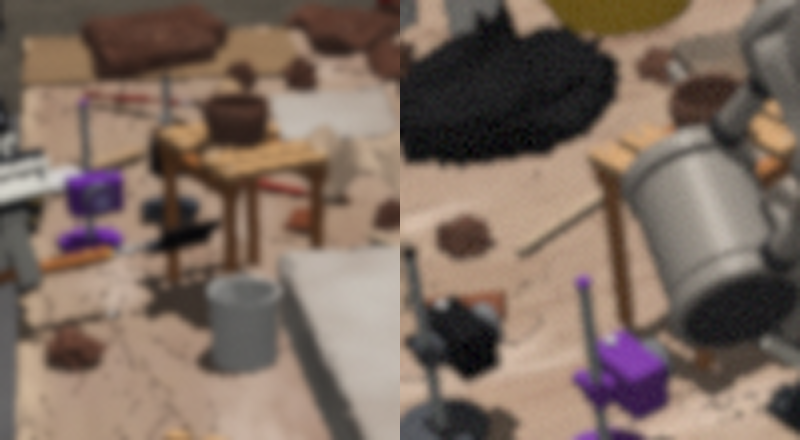

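The picture shows the head entering between the near legs at (185,235) in the side view, clear of the rails, the pot and the purple decoy.

Emit:
{"name": "arm_command", "arguments": {"xyz": [[10,3,0],[15,4,0],[15,4,1],[10,3,0],[5,2,0],[3,1,0],[0,0,0],[0,0,0],[0,0,0]], "spin": [0,0,0,0,0,0,0,0,0]}}

```text
time: 27.3
tool_pos: [0.372, 0.3547, 0.1843]
tool_rot: [2.39, -0.084, 0.318]
contact_force: [-0.1, 0.6, -0.7]
opening: 0.0159
grip_force: 40.0
```

```bash
python3 -c "
from cell import *
s=observe();print(s['time'],s['grip_force'],abs(s['qvel']).max());print(hand_in())"
```

```text
27.35 39.99931991100311 0.002280162435953653
the job is handed in; nothing more can be done
None
```

I handed the job in at 27.35 s, with no verdict returned. By my measurements the mirror is held still under the rack, with the glass about 1 mm from straight below the seal and from lens height, leaning 43° towards the camera. I saw no contact with the pot, rack or camera.

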